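Tighten the pole coupling of a birdhouse

ROBOT

A 7-joint arm with a two-finger parallel gripper is mounted at the origin on the work surface. World frame = base frame: x ahead of the robot, y to its left, z up, the work surface at z = 0. Lengths are in m, angles in rad, forces in N, time in s.
With the tool pointing down it reaches from about 0.4 to 0.9 m from the base axis. Payload 5.5 kg.
Tool frame: the origin (TCP) lies midway between the tips of the shut fingers; the grasp point (between the pads) lies 19 mm behind it (arm.tcp_to_grasp is the distance from the TCP to the grasp point, in m); y points along the fingers, x is the direction in which the jaws open and shut, and the axes are right-handed (so a half turn about y gives the same grasp; the last joint's range is limited). The gripper opens to 85 mm and grips with 20 to 120 N. Pads are 22 mm wide; open, the fingers measure 114 mm over their backs; the gripper's body (76 mm by 85 mm) begins 54 mm behind the grasp point. The pads swing forward as they close: fully open they stand 13 mm farther back than shut.
Start: joints at [1.452, 0.501, -0.427, 1.55, 0.221, 1.138, -0.21], TCP at [0.242, -0.603, 0.231] pointing down, gripper open.
Joint ranges: [-2.88, 2.88], [-0.31, 2.03], [-1.54, 1.56], [0.2, 2.42], [-1.41, 4.55], [0.19, 2.02], [-2.57, 2.57]. Speed limits (rad/s): [2.57, 2.57, 3.14, 3.14, 3.14, 3.14, 3.14].

INTERFACE

Orientations are given as a unit quaternion [x, y, z, w].
In Python, from rig import arm gives the robot as it stands.
- The arm moves only by the tool carry_out, never from a script. Its argument "plan" is one flat list of numbers, 7 for each row, row after row: the opening, from 0 (shut) to 1 (fully open), then the shift along the world's x, y, z normalised to -1 to 1, where 1 is 40 cm, then the turn, a rotation vector about the world's x, y, z normalised to -1 to 1, where 1 is 45 degrees. In form: [jaw, x, y, z, ax, ay, az, jaw, x, y, z, ax, ay, az, ...]. A call has 1 to 5 rows; each row is the pose to reach, as a shift and turn from the pose commanded when the call began; what a row does not reach only later rows make up. A row lasts 1/10 s, in which the tool goes at most 50 mm and 8.59 degrees, less where a joint would pass 70% of its speed; a pose out of reach is approached as far as the arm can. A call with a number of a shift or a turn outside -1 to 1 is refused whole. A call with a gripper value outside its range is refused whole. The fingers move at their own pace and stop on an object; "newtons" is the grip in N (left out, the last holds). Time passes only in rows, so rows that repeat a pose let the fingers close. It gives the time, the measured TCP pose, the force and the opening at its end, in the units of the state.
- arm.state(): the state, without advancing time (a new reading comes with each control period).
- arm.read_camera(name): name is "scene" or "top"; returns a dict with "image" (384x512x3 uint8, red, green, blue), "z_map" (384x512 float32, m along the optical axis (not along the pixel's ray), 0 where there is no reading), "fx", "fy", "cx", "cy" (pixels), "R" (3x3) and "t" (3): a world point X has camera coordinates R X + t. Camera axes: x right, y down, z forward; pixel columns grow to the right and rows downward; lengths in m; the calibration is good to about 2 mm. A picture is of the moment at which its call begins.
- arm.sign_off(): hands the job in, once; it reports no verdict.
Trained networks look in a picture, given as the dict that the camera call returned (one of the last four; its "shot" number tells which), for a name from the list of things; names that differ only in an ending like _2 or _b are one class to them, and where a whole thing is asked for, a point or a joint stands for the part that bears it (a point fixed in the world has none). Each returns a list of dicts, best first, with "score" (0 to 1); they miss things now and then, are a little off and sometimes report something else, mostly with a low value. They report only what shows in the picture. A call takes as long as a camera call. They do not tell look-alikes from the thing itself.
- arm.recognise(picture, label): "bbox" ([centre column, centre row, width, height] in pixels, round what is visible of it).
- arm.regions_of(picture, label): "region" (384x512 bool, what is visible of it) and "bbox" ([centre column, centre row, width, height] in pixels, round what is visible of it).
The state is a dict: "time_s": time; "q": joint angles; "dq": joint speeds; "effort": joint torques, N m; "ee_pos": TCP position; "tcp_rot": TCP orientation; "wrist_force": force on the tool from outside, world axes, zero at the start; "torque": the same for the moment, N m; "finger_gap": finger opening in m.
Only numpy, scipy, OpenCV 4.12 (cv2) and the standard library are available. Lean on these libraries where they do the work, as an engineer would, in place of code of your own. Each camera call takes 0.05 s, during which the arm holds its last target.

TASK

Tighten the big brass hex nut on the birdhouse's pole coupling: run it clockwise with the fingers until it is snug, then take the large blue-handled open-ended wrench from its mat and use it to pull the nut a further eighth of a turn (45 degrees), no more. Lay the wrench back flat on its mat as it lay before, and leave the other things where they are.

Things in the scene. Friction and masses are not known exactly. Their poses are not given: they have to be found in the camera images.
- mount: Steel strap 330 x 50 x 6 mm fixed flat on the worktop, carrying the pole coupling and a birdhouse. Origin: on the worktop, on the coupling's vertical axis; z up, y along the strap to the birdhouse. On the axis: flange of 80 mm diameter to 14 mm height, socket of 42 mm to 52 mm, black gasket of 47 mm to 55 mm, the hex nut from 55 to 91 mm, and a pole stub of 30 mm through the nut to 114 mm.
- birdhouse_top (a point): Ridge of the fixed wooden birdhouse, 160 mm above the worktop and 215 mm from the nut's axis; base board 140 x 130 mm, green roof 150 mm wide, whose eaves come to 140 mm from the nut's axis.
- nut_mid (a point): Centre of the brass hex nut, on its vertical axis, 73 mm above the worktop. Nut: 50 mm across flats, 57.7 mm across corners, 36 mm high (18 above and below this point), captive: it turns in place without rising or sinking. The point turns with it: z up, x to a corner (red dot on top), y square to a flat.
- nut (a joint): Turn of the nut in its loose range, rad, growing clockwise seen from above; starts at 0 to 0.9, snug at 2.80 (hard stop on the gasket; the torque then jumps). Turns easily until then (0.3 N m), stays where left, and turns back as easily. The 1.9 to 2.8 rad to run by hand are more than one grasp allows.
- tight (a joint): Turn of nut and gasket together past snug, rad, growing clockwise seen from above; 0 at the start. It moves only when the nut is forced on beyond snug, takes 1.4 N m (11 N at the wrench's grip) and stays where left. An eighth of a turn is 0.785. Above 0.25 the fingers must no longer press on the nut. The nut's whole turn is joint nut + joint tight.
- wrench: Open-ended wrench, blue handle, steel head, 196 mm long, 20 mm thick, 0.35 kg, loose, flat on the mat. Origin: underside of the handle at the place to grip; x to the jaws, z up. Handle 22 mm wide, flat sides, x = -50 to 84 mm; centre of mass near x = 40. Head 82 mm wide. Jaws parallel, 53 mm apart, open to +x, tips flared; throat at x = 94, tips at 146 mm.
- wrench_jaw (a point): Point midway between the wrench's jaws where the nut's axis lies when the nut is fully in: 125 mm ahead of the wrench's origin along its x, 10 mm above its underside; axes as the wrench's.
- mat_mid (a point): Point on top of the black rubber mat (260 x 120 x 6 mm, fixed) near which (1 cm) the wrench's origin lies at the start, 45 mm from the mat's centre along its -x; x along the mat's length, as the wrench's x within 0.1 rad.
- small_wrench: small black-handled wrench, about 140 mm long, 12 mm thick, jaws 22 mm, too small for the nut; bystander. Origin under its handle, x to its jaws.
- hammer: red plastic hammer, 210 mm long, lying; bystander. Origin under its handle's middle, x to its head.
- nail_set: steel nail set, 115 mm long, lying; bystander. Origin under it, x to its tip.
- jar: closed glass jar, 72 mm diameter, 100 mm tall; bystander. Origin under its centre.
- brush_holder: grey silicone paint-brush holder, 130 x 70 x 65 mm, open top; bystander. Origin under its centre.
- wood_offcut: wooden offcut, 120 x 60 x 20 mm; bystander. Origin under its centre.
Mind the look-alikes: they are no part of the job. What is shaped like the wrench but orange is not meant.

How it is judged:
By the outcome, as a careful person would: the job done as asked, in the order asked, and still so for the second after the job is handed in, with the robot touching nothing.
It also fails if it takes over 69 s, if anything falls off the work surface, if the arm or the gripper's body presses on something with over 40 N, if the wrist force passes 120 N, or if a joint passes its speed limit or range.

## Working session

There is one attempt and no reset: what is moved stays moved. The work goes in short steps, Python scripts to look and compute and a tool call to move; the robot and the scene stay as the last step left them, time stands still between calls to the robot, and variables do not carry over. Pictures are saved under pics/ and viewed, and the job is handed in when it is done.

Besides the shell and the picture viewer there is one more tool, called after ">>>" as name(argument=value, ...), one argument or row to a line, values as JSON. carry_out: Moves the arm, as the interface text tells. Its arguments: {"type":"object","properties":{"plan":{"type":"array"},"newtons":{"type":"number"}},"required":["plan"]}

```bash
ls; mkdir -p pics; cat > h.py <<'E'
import numpy as np, cv2
from rig import arm
def save(p,name,crop=None,s=1):
    im=p["image"][:,:,::-1]
    if crop: im=im[crop[1]:crop[3],crop[0]:crop[2]]
    im=cv2.resize(im,None,fx=s,fy=s,interpolation=cv2.INTER_CUBIC); cv2.imwrite("pics/"+name,im)
def world(p,u,v,z=None):
    u=np.asarray(u,float);v=np.asarray(v,float)
    if z is None: z=p["z_map"][v.astype(int),u.astype(int)]
    c=np.stack([(u-p["cx"])/p["fx"]*z,(v-p["cy"])/p["fy"]*z,z*np.ones_like(u)],-1)
    return (c-p["t"])@p["R"]
def onplane(p,u,v,h):
    d=np.array([(u-p["cx"])/p["fx"],(v-p["cy"])/p["fy"],1.])@p["R"]; o=-p["R"].T@p["t"]
    return o+d*(h-o[2])/d[2]
def proj(p,X):
    c=p["R"]@np.asarray(X)+p["t"]; return np.array([p["fx"]*c[0]/c[2]+p["cx"],p["fy"]*c[1]/c[2]+p["cy"]])
E
python3 - <<'E'
from h import *
np.set_printoptions(precision=4,suppress=True)
for n in ("scene","top"):
    p=arm.read_camera(n); save(p,n+"0.png",s=1.5); print(n,p["fx"],p["cx"],p["R"],p["t"],-p["R"].T@p["t"])
    for l in ("nut_mid","wrench","wrench_jaw","mat_mid","mount","small_wrench","birdhouse_top","hammer","jar","brush_holder","wood_offcut","nail_set"):
        try: print(l,[(round(d["score"],2),np.round(d["bbox"]).tolist()) for d in arm.recognise(p,l)][:4])
        except Exception as e: print(l,e)
s=arm.state(); print(s)
E
```

```text
pics
scene 438.9216680476759 256.6750822806073 [[ 0.7598  0.6502  0.005 ]
 [ 0.5575 -0.6475 -0.5196]
 [-0.3346  0.3976 -0.8544]] [-0.3764 -0.2683  1.3882] [ 0.9    -0.4809  1.0485]
nut_mid [(0.8, [296.0, 201.0, 25.0, 22.0])]
wrench [(0.74, [205.0, 273.0, 73.0, 52.0]), (0.59, [137.0, 204.0, 54.0, 66.0]), (0.58, [224.0, 183.0, 69.0, 27.0])]
wrench_jaw [(0.97, [136.0, 205.0, 55.0, 67.0]), (0.88, [207.0, 272.0, 76.0, 54.0]), (0.66, [222.0, 181.0, 73.0, 30.0])]
mat_mid [(0.81, [200.0, 269.0, 111.0, 81.0])]
mount [(0.61, [336.0, 176.0, 128.0, 110.0])]
small_wrench [(0.55, [127.0, 302.0, 42.0, 56.0]), (0.27, [202.0, 269.0, 110.0, 79.0])]
birdhouse_top [(0.67, [335.0, 174.0, 131.0, 107.0])]
hammer [(0.89, [307.0, 95.0, 30.0, 55.0]), (0.74, [206.0, 272.0, 75.0, 57.0]), (0.27, [127.0, 302.0, 40.0, 55.0])]
jar [(0.76, [268.0, 313.0, 30.0, 46.0]), (0.28, [335.0, 175.0, 126.0, 109.0])]
brush_holder [(0.66, [195.0, 354.0, 72.0, 57.0])]
wood_offcut [(0.83, [315.0, 269.0, 50.0, 48.0])]
nail_set []
top 477.73210471628767 254.7574642873457 [[ 0.0169 -0.9998 -0.0133]
 [-0.981  -0.014  -0.1937]
 [ 0.193
[... 676 characters left out ...]
 [(0.78, [398.0, 143.0, 35.0, 55.0]), (0.44, [198.0, 145.0, 128.0, 75.0])]
wood_offcut [(0.76, [277.0, 122.0, 22.0, 38.0]), (0.59, [408.0, 224.0, 16.0, 48.0])]
nail_set [(0.49, [188.0, 250.0, 30.0, 27.0])]
{'time_s': 1.3, 'q': array([ 1.4522,  0.5009, -0.427 ,  1.5504,  0.2208,  1.1383, -0.2103]), 'dq': array([-0.0016, -0.0022,  0.0005, -0.0005, -0.0011, -0.    ,  0.0006]), 'effort': array([ -0.0005, -56.9374,  -5.8106, -28.133 ,   0.0128,   0.0019,
        -0.    ]), 'ee_pos': array([ 0.2423, -0.6032,  0.2313]), 'tcp_rot': array([-0.5858,  0.396 , -0.3961,  0.5858]), 'wrist_force': array([0.4647, 0.5529, 0.5854]), 'torque': array([0.0061, 0.0558, 0.0174]), 'finger_gap': 0.08541074613235128}
```

View pics/scene0.png

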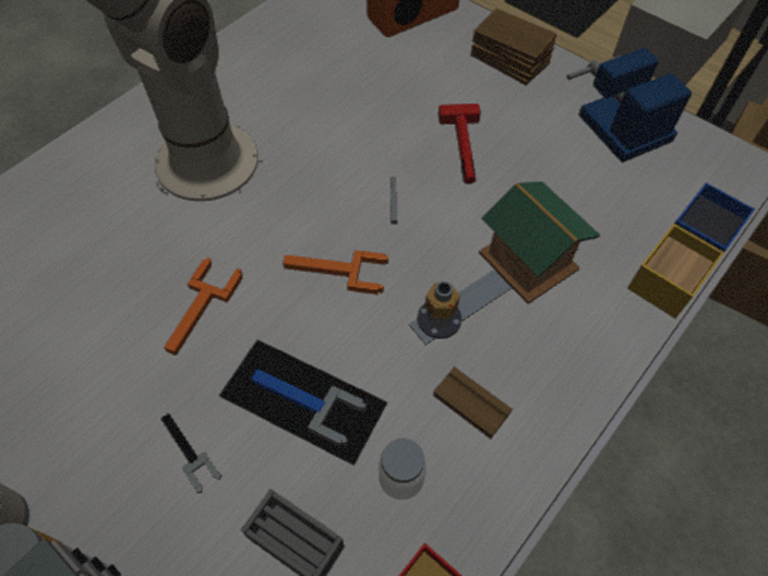

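View pics/top0.png

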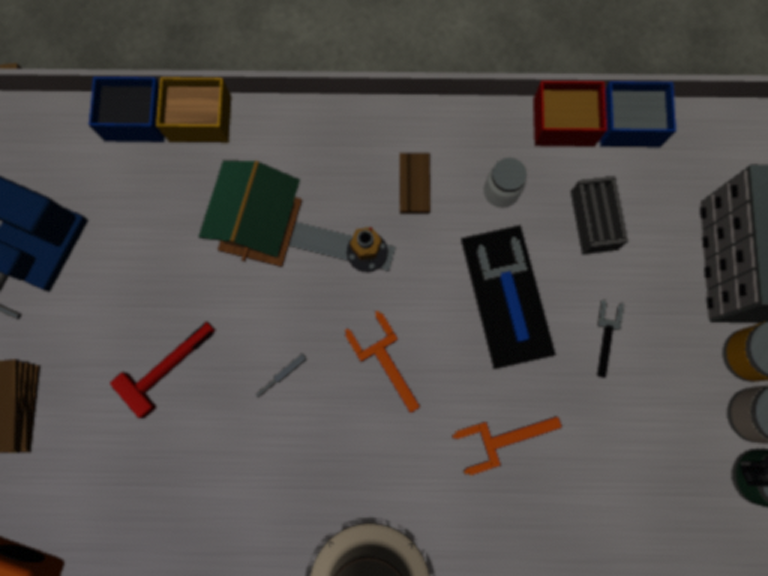

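```bash
python3 - <<'E'
from h import *
import pickle
np.set_printoptions(precision=4,suppress=True)
P={n:arm.read_camera(n) for n in ("scene","top")}
pickle.dump(P,open("P0.pkl","wb"))
for n,p in P.items():
    hsv=cv2.cvtColor(p["image"],cv2.COLOR_RGB2HSV)
    H,S,V=[hsv[...,i].astype(int) for i in range(3)]
    bx={"scene":(140,220,270,320),"top":(300,145,375,250)}[n]
    m=np.zeros(H.shape,bool); m[bx[1]:bx[3],bx[0]:bx[2]]=1
    blue=m&(H>100)&(H<130)&(S>120)&(V>60)
    v,u=np.nonzero(blue); w=world(p,u,v); 
    print(n,"blue",len(u),w.mean(0),np.median(w[:,2]))
    W=np.array([onplane(p,a,b,0.026)[:2] for a,b in zip(u,v)])
    r=cv2.minAreaRect(W.astype(np.float32)*1000); print(" rect",r)
    z=p["z_map"]; vv,uu=np.mgrid[0:384,0:512]; wa=world(p,uu,vv)
    # wrench by height
    tall=m&(wa[...,2]>0.018)&(wa[...,2]<0.04)
    print(" heights table",np.median(wa[...,2][m]), "wr h",np.median(wa[...,2][tall]),tall.sum())
    # nut
    bb={"scene":(278,180,312,230),"top":(226,145,262,185)}[n]
    m2=np.zeros(H.shape,bool); m2[bb[1]:bb[3],bb[0]:bb[2]]=1
    for lo,hi in ((.105,.122),(.085,.096)):
        k=m2&(wa[...,2]>lo)&(wa[...,2]<hi); q=wa[k]; print(" nut",lo,k.sum(),q.mean(0),(q.max(0)+q.min(0))/2,np.ptp(q,0))
    save(p,n+"_nut.png",(bb[0]-10,bb[1]-10,bb[2]+10,bb[3]+10),8)
    save(p,n+"_wr.png",bx,6 if n=="scene" else 5)
E
```

```text
scene blue 423 [ 0.5068 -0.2624  0.0276] 0.025611230981532753
 rect ((505.2593994140625, -262.1217346191406), (131.19259643554688, 21.722375869750977), 14.265731811523438)
 heights table 0.0015323042087504245 wr h 0.02486258441217254 915
 nut 0.105 115 [0.6088 0.0145 0.1133] [0.6085 0.0161 0.1115] [0.0289 0.0314 0.0127]
 nut 0.085 177 [0.6124 0.0092 0.0912] [0.6082 0.0156 0.0905] [0.0525 0.0549 0.0105]
top blue 344 [ 0.4997 -0.2608  0.0296] 0.025667838813381756
 rect ((501.29034423828125, -261.134521484375), (131.66952514648438, 20.693134307861328), 14.154597282409668)
 heights table 0.002782002690843368 wr h 0.02505375751246421 709
 nut 0.105 101 [0.6044 0.016  0.1134] [0.6053 0.0161 0.1119] [0.0296 0.0269 0.0138]
 nut 0.085 177 [0.6017 0.016  0.0911] [0.605  0.0168 0.0905] [0.0525 0.0541 0.0107]
```

View pics/scene_nut.png

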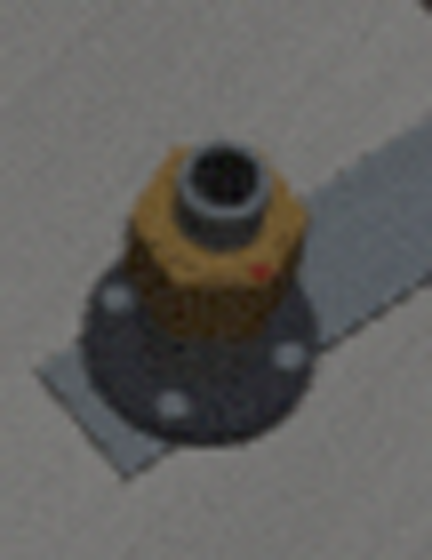

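View pics/top_nut.png

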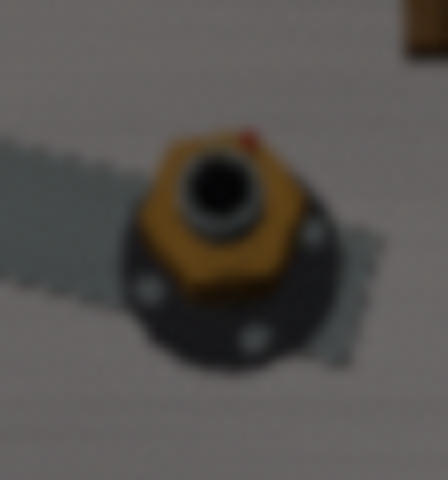

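View pics/scene_wr.png

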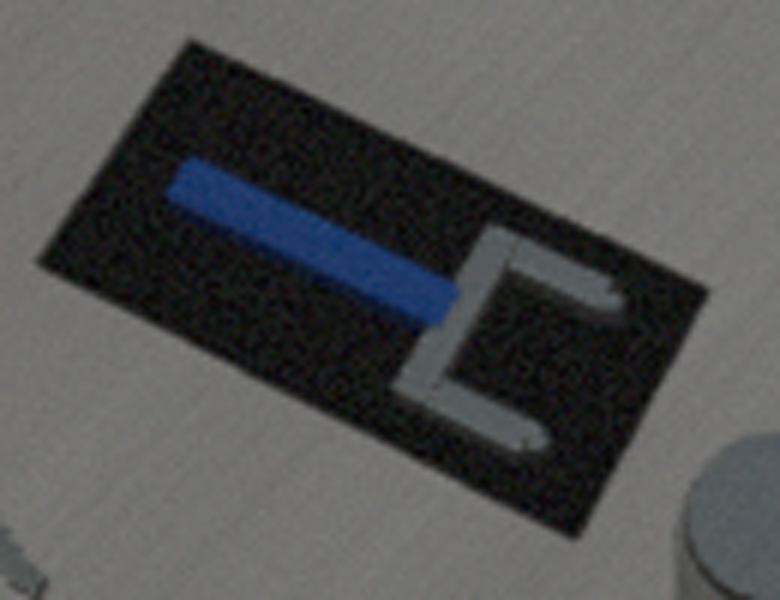

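View pics/top_wr.png

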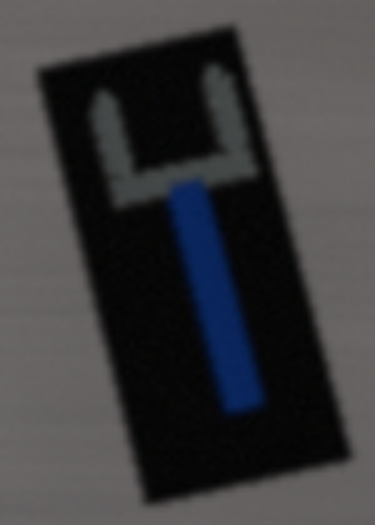

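```bash
python3 - <<'E'
from h import *
import pickle
from scipy.spatial.transform import Rotation as R
np.set_printoptions(precision=4,suppress=True)
P=pickle.load(open("P0.pkl","rb"))
s={"scene":dict(pole=(296-.0,191.9),off=(268,170)),"top":dict(pole=(243.4,158.5),off=(216,135))}
for n,p in P.items():
    print(n,"pole",onplane(p,*s[n]["pole"],.114))
    im=p["image"].astype(float); r=im[...,0]-im[...,1:].max(-1)
    ox,oy=s[n]["off"]; 
    hsv=cv2.cvtColor(p["image"],cv2.COLOR_RGB2HSV).astype(int)
    sub=hsv[oy:oy+60,ox:ox+55]
    k=((sub[...,0]<6)|(sub[...,0]>170))&(sub[...,1]>120)
    v,u=np.nonzero(k); 
    wgt=sub[...,1][k]
    uc,vc=u.mean()+ox,v.mean()+oy; print(" red",len(u),uc,vc,onplane(p,uc,vc,.0915))
# triangulate
def tri(a,b):
    A=[];B=[]
    for p,(u,v) in ((P["scene"],a),(P["top"],b)):
        o=-p["R"].T@p["t"]; d=np.array([(u-p["cx"])/p["fx"],(v-p["cy"])/p["fy"],1.])@p["R"]; d/=np.linalg.norm(d)
        M=np.eye(3)-np.outer(d,d); A.append(M);B.append(M@o)
    return np.linalg.lstsq(np.vstack(A),np.hstack(B),rcond=None)[0]
print("tri pole",tri(s["scene"]["pole"],s["top"]["pole"]))
# axes of tool
print(R.from_quat(arm.state()["tcp_rot"]).as_matrix())
for l,n,bx in (("jar","top",(338,122)),("wood","top",(277,122)),("brush","top",(398,143))):
    print(l,world(P[n],[bx[0]],[bx[1]]))
p=P["top"]; vv,uu=np.mgrid[0:384,0:512]; wa=world(p,uu,vv)
# ridge
print("ridge",wa[(wa[...,2]>.15)&(wa[...,2]<.17)&(abs(uu-172)<50)&(abs(vv-145)<45)].mean(0))
E
```

```text
scene pole [0.6091 0.017  0.114 ]
 red 2 300.0 203.5 [0.6307 0.0086 0.0915]
top pole [0.6036 0.015  0.114 ]
 red 0 nan nan [nan nan nan]
tri pole [0.6064 0.017  0.1098]
[[ 0.3726  0.      0.928 ]
 [-0.928  -0.0001  0.3726]
 [ 0.0001 -1.     -0.    ]]
jar [[ 0.7143 -0.2412  0.0986]]
wood [[ 0.7396 -0.0766  0.0209]]
brush [[ 0.6705 -0.4154  0.0535]]
ridge [0.6545 0.2242 0.1565]<stdin>:16: RuntimeWarning: Mean of empty slice.
  ret = ret.dtype.type(ret / rcount)
```

```bash
cat > nutfit.py <<'E'
from h import *
from scipy.optimize import minimize
def hexmask(p,c,yaw,S=4,crop=None):
    x0,y0,x1,y1=crop
    pts=[]
    for z in (.055,.091):
        for k in range(6):
            a=yaw+k*np.pi/3; pts.append(proj(p,[c[0]+.02887*np.cos(a),c[1]+.02887*np.sin(a),z]))
    pts=np.array(pts)
    def draw(q):
        m=np.zeros(((y1-y0)*S,(x1-x0)*S),np.float32)
        h=cv2.convexHull(((q-[x0-.5,y0-.5])*S*16).astype(np.int32).reshape(-1,1,2))
        cv2.fillConvexPoly(m,h,1,shift=4); return cv2.resize(m,(x1-x0,y1-y0),interpolation=cv2.INTER_AREA)
    return draw(pts[6:]),draw(pts)
def fit(p,crop,c0):
    im=p["image"][crop[1]:crop[3],crop[0]:crop[2]].astype(float)
    lab=np.clip((im[...,0]-im[...,2])/(im.sum(-1)+1)*3,0,1)  # brassness
    # top face: bright brass ; use saturation image modelled as a*mask_top+b*(mask_all-top)+c
    pol=lambda c:proj(p,[c[0],c[1],.1])
    def cost(v,full=False):
        c=c0+np.array(v[:2]); t,a=hexmask(p,c,v[2],crop=crop)
        q=pol(c)
        yy,xx=np.mgrid[crop[1]:crop[3],crop[0]:crop[2]]
        w=np.ones(t.shape)
        # mask out pole
        pm=np.zeros(t.shape,np.float32)
        for z in np.linspace(.091,.114,6):
            pp=np.array([proj(p,[c[0]+.017*np.cos(b),c[1]+.017*np.sin(b),z])-[crop[0],crop[1]] for b in np.linspace(0,6.28,24)])
            cv2.fillConvexPoly(pm,np.round(pp).astype(np.int32),1)
        w=1-pm
        A=np.stack([t,a-t,np.ones_like(t)],-1)[w>0]; 
        res=0
        for ch in (lab,im[...,0]/255,im[...,2]/255):
            y=ch[w>0]; x,r,*_=np.linalg.lstsq(A,y,rcond=None); res+=((A@x-y)**2).mean()/ (y.var())
        return res
    best=[]
    for y0 in np.radians(np.arange(0,60,6)):
        r=minimize(cost,[0,0,y0],method="Nelder-Mead",options=dict(initial_simplex=[[0,0,y0],[.003,0,y0],[0,.003,y0],[0,0,y0+.1]],xatol=1e-4,fatol=1e-5))
        best.append((r.fun,r.x[:2]+c0,np.degrees(r.x[2])%60))
    best.sort(key=lambda b:b[0]); return best[:4]
CR={"scene":(275,175,325,235),"top":(218,138,270,190)}
def reds(p,n,c):
    # red dot: weighted redness
    x0,y0,x1,y1=CR[n]; im=p["image"][y0:y1,x0:x1].astype(float)
    r=im[...,0]/(im[...,1]+5); r=np.clip(r-2.,0,None); v,u=np.nonzero(r>0)
    if len(u)==0: return None
    w=r[v,u]; X=onplane(p,(u*w).sum()/w.sum()+x0,(v*w).sum()/w.sum()+y0,.0915)[:2]
    d=X-c; return len(u),np.round(X,4),np.degrees(np.arctan2(d[1],d[0])),np.hypot(*d)
E
python3 - <<'E'
from nutfit import *
import pickle
P=pickle.load(open("P0.pkl","rb"))
for n,p in P.items():
    f=fit(p,CR[n],np.array([.6065,.0162]))
    for b in f: print(n,b)
    print(reds(p,n,f[0][1]))
E
```

```text
scene (np.float64(1.4699309186812002), array([0.60926871, 0.01479602]), np.float64(40.590300790225676))
scene (np.float64(1.4699844808677853), array([0.60903724, 0.01475367]), np.float64(42.74325328769967))
scene (np.float64(1.470397527080518), array([0.60784308, 0.01675092]), np.float64(39.530419435931286))
scene (np.float64(1.4709464742241165), array([0.60874885, 0.01529267]), np.float64(40.47117231647177))
(2, array([0.6309, 0.0083]), np.float64(-16.798307605470686), np.float64(0.022632444913675106))
top (np.float64(1.5176966212434932), array([0.60200486, 0.01637386]), np.float64(39.962368368772836))
top (np.float64(1.518009290983409), array([0.60209507, 0.01630136]), np.float64(41.51226113332807))
top (np.float64(1.518477888922446), array([0.60197392, 0.01634937]), np.float64(40.01109130620891))
top (np.float64(1.518760434151618), array([0.60211646, 0.01624504]), np.float64(40.19080991222033))
None
```

>>> carry_out(
  plan=[1,0.06,0.105,0,0,0,0.19,1,0.12,0.21,0,0,0,0.38,1,0.18,0.315,0,0,0,0.57,1,0.24,0.42,0,0,0,0.76,1,0.3,0.525,0,0,0,0.95],
  newtons=40,
)

```text
time_s: 1.9
ee_pos: [0.3629, -0.3916, 0.2316]
tcp_rot: [0.691, -0.153, 0.153, -0.69]
wrist_force: [1.1, -0.7, 0.1]
finger_gap: 0.0849
```

>>> carry_out(
  plan=[1,0.06,0.105,0,0,0,0.19,1,0.12,0.21,0,0,0,0.38,1,0.18,0.315,0,0,0,0.57,1,0.24,0.42,0,0,0,0.76,1,0.3,0.525,0,0,0,0.95],
)

```text
time_s: 2.4
ee_pos: [0.4829, -0.1817, 0.2318]
tcp_rot: [0.699, 0.109, -0.109, -0.698]
wrist_force: [1.3, -0.3, -0.2]
finger_gap: 0.0854
```

```bash
cat >> h.py <<'E'
from scipy.spatial.transform import Rotation as Rn
def st():
    s=arm.state(); M=Rn.from_quat(s["tcp_rot"]).as_matrix()
    print("t",round(s["time_s"],2),"pos",np.round(s["ee_pos"],4),"xyaw",round(np.degrees(np.arctan2(M[1,0],M[0,0])),2),"down",np.round(M[:,1],3),"F",np.round(s["wrist_force"],1),"T",np.round(s["torque"],2),"gap",round(s["finger_gap"],4),"q",np.round(s["q"],2)); return s
E
python3 -c "from h import *;st()"
```

```text
t 2.4 pos [ 0.4829 -0.1817  0.2318] xyaw 17.69 down [ 0.001 -0.001 -1.   ] F [ 1.3 -0.3 -0.2] T [ 0.02 -0.04  0.03] gap 0.0854 q [ 1.07  0.36 -0.92  1.87  0.32  1.07  0.33]
```

>>> carry_out(
  plan=[1,0.062,0.099,0,0,0,0.19,1,0.123,0.198,0,0,0,0.38,1,0.185,0.297,0,0,0,0.57,1,0.246,0.395,0,0,0,0.76,1,0.308,0.494,0,0,0,0.95],
)

```text
time_s: 2.9
ee_pos: [0.6064, 0.0155, 0.2314]
tcp_rot: [0.611, 0.356, -0.356, -0.611]
wrist_force: [1.0, -1.2, 0.8]
finger_gap: 0.0856
```

>>> carry_out(
  plan=[1,0,0,-0.1,0,0,0.19,1,0,0,-0.2,0,0,0.223,1,0,0,-0.28,0,0,0.223],
)

```text
time_s: 3.2
ee_pos: [0.6049, 0.0147, 0.1171]
tcp_rot: [-0.578, -0.407, 0.407, 0.579]
wrist_force: [-0.6, -0.6, 0.0]
finger_gap: 0.0853
```

```bash
python3 -c "
from h import *;st()
for n in ('scene','top'):
    p=arm.read_camera(n); save(p,n+'1.png',(200,100,360,260),4)"
```

```text
t 3.2 pos [0.6049 0.0147 0.1171] xyaw 70.26 down [-0.001  0.    -1.   ] F [-0.6 -0.6  0. ] T [-0.08  0.04 -0.04] gap 0.0853 q [ 0.61  0.74 -0.97  1.75  0.7   1.04  0.62]
```

View pics/scene1.png

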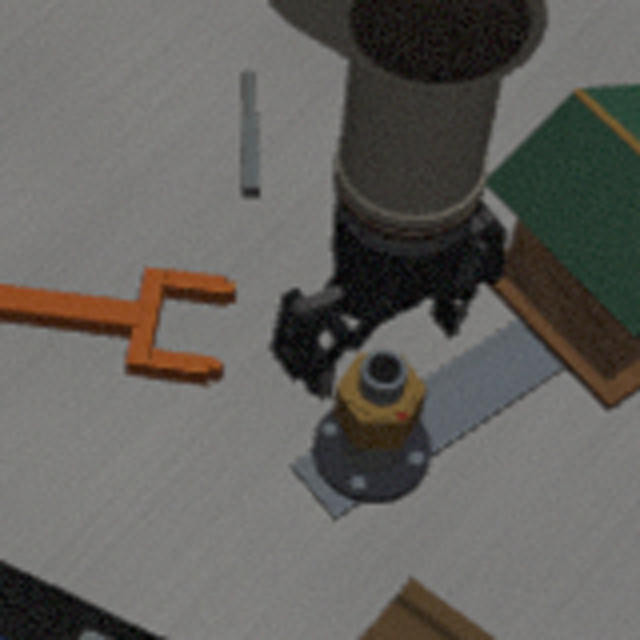

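```bash
python3 -c "
from h import *;st()"
```

```text
t 3.3 pos [0.602  0.0136 0.1147] xyaw 70.17 down [-0.008 -0.    -1.   ] F [-0.9 -0.5  0.2] T [-0.04  0.03 -0.  ] gap 0.0858 q [ 0.61  0.74 -0.96  1.75  0.69  1.04  0.62]
```

>>> carry_out(
  plan=[1,0,0,0,0,0,0],
)

```text
time_s: 3.4
ee_pos: [0.6055, 0.0146, 0.1197]
tcp_rot: [-0.578, -0.406, 0.406, 0.579]
wrist_force: [1.0, -0.0, 0.8]
finger_gap: 0.0857
```

```bash
python3 -c "
from h import *;st()
p=arm.read_camera('top'); save(p,'top2.png',(200,100,360,260),4);st()"
```

```text
t 3.4 pos [0.6055 0.0146 0.1197] xyaw 70.15 down [-0.001  0.001 -1.   ] F [ 1.  -0.   0.8] T [ 0.03 -0.04  0.02] gap 0.0857 q [ 0.61  0.74 -0.97  1.74  0.69  1.05  0.62]
t 3.45 pos [0.6065 0.0148 0.121 ] xyaw 70.15 down [ 0.002  0.    -1.   ] F [-0.9  0.4 -0.2] T [ 0.04  0.01 -0.01] gap 0.0854 q [ 0.61  0.73 -0.97  1.74  0.69  1.05  0.62]
```

View pics/top2.png

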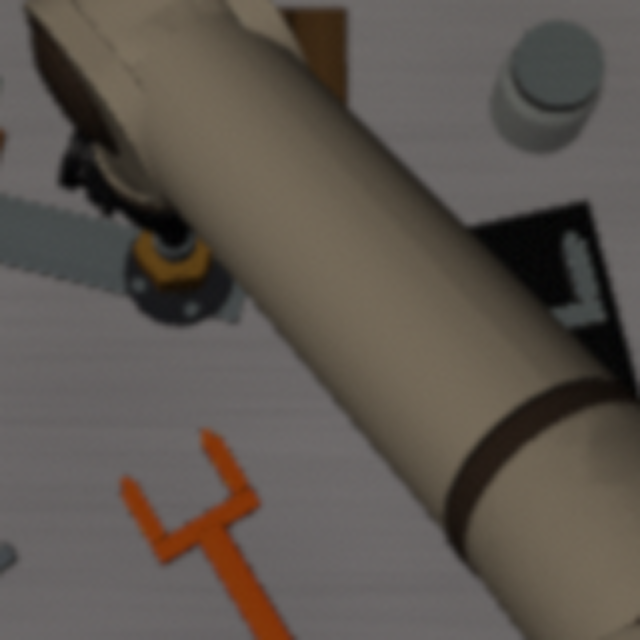

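>>> carry_out(
  plan=[1,0.001,0.003,-0.05,0,0,0,1,0.001,0.003,-0.1,0,0,0,1,0.001,0.003,-0.15,0,0,0,1,0.001,0.003,-0.168,0,0,0,1,0.001,0.003,-0.168,0,0,0],
)

```text
time_s: 3.95
ee_pos: [0.6045, 0.0155, 0.0502]
tcp_rot: [-0.578, -0.406, 0.407, 0.579]
wrist_force: [-0.2, 0.6, 0.5]
finger_gap: 0.0852
```

```bash
python3 -c "
from h import *;st()
p=arm.read_camera('scene'); save(p,'scene2.png',(240,130,360,250),5);st()"
```

```text
t 3.95 pos [0.6045 0.0155 0.0502] xyaw 70.17 down [-0.003  0.    -1.   ] F [-0.2  0.6  0.5] T [ 0.02  0.02 -0.01] gap 0.0852 q [ 0.56  0.82 -0.89  1.77  0.78  0.95  0.56]
t 4.0 pos [0.6053 0.0158 0.0514] xyaw 70.18 down [-0.001  0.    -1.   ] F [ 0.1  0.6 -0.5] T [-0.03 -0.   -0.02] gap 0.0855 q [ 0.56  0.82 -0.9   1.77  0.78  0.95  0.56]
```

View pics/scene2.png

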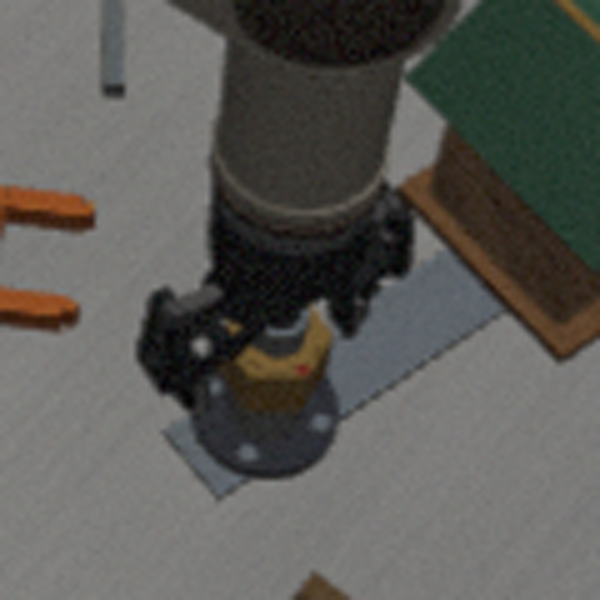

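Fingers straddle the nut (nut at about (280,350) in the crop) with no contact. Closing.

>>> carry_out(
  plan=[0.5,0,0,0,0,0,0,0.4,0,0,0,0,0,0,0.4,0,0,0,0,0,0,0.4,0,0,0,0,0,0,0.4,0,0,0,0,0,0],
  newtons=40,
)

```text
time_s: 4.5
ee_pos: [0.607, 0.0172, 0.0535]
tcp_rot: [0.579, 0.408, -0.405, -0.579]
wrist_force: [1.1, 3.1, 5.7]
finger_gap: 0.0494
```

```bash
python3 -c "
from h import *;st()"
```

```text
t 4.5 pos [0.607  0.0172 0.0535] xyaw 70.19 down [ 0.003  0.002 -1.   ] F [1.1 3.1 5.7] T [ 0.79 -0.1  -0.32] gap 0.0494 q [ 0.57  0.82 -0.9   1.77  0.78  0.95  0.56]
```

>>> carry_out(
  plan=[0.4,0,0,0,0,0,-0.1,0.4,0,0,0,0,0,-0.25,0.4,0,0,0,0,0,-0.4,0.4,0,0,0,0,0,-0.55,0.4,0,0,0,0,0,-0.7],
)

```text
time_s: 5.0
ee_pos: [0.6069, 0.0171, 0.0535]
tcp_rot: [-0.667, -0.234, 0.232, 0.668]
wrist_force: [-0.2, 2.5, 5.8]
finger_gap: 0.0494
```

```bash
python3 -c "
from h import *;st()"
```

```text
t 5.0 pos [0.6069 0.0171 0.0535] xyaw 38.51 down [ 0.003  0.001 -1.   ] F [-0.2  2.5  5.8] T [0.63 0.04 0.35] gap 0.0494 q [ 0.5   0.76 -0.79  1.78  0.68  0.89  0.08]
```

>>> carry_out(
  plan=[0.4,0,0,0,0,0,-0.18,0.4,0,0,0,0,0,-0.36,0.4,0,0,0,0,0,-0.54,0.4,0,0,0,0,0,-0.72,0.4,0,0,0,0,0,-0.9],
)

```text
time_s: 5.5
ee_pos: [0.6067, 0.0169, 0.0534]
tcp_rot: [-0.707, 0.012, -0.013, 0.707]
wrist_force: [-0.2, 3.5, 5.6]
finger_gap: 0.0491
```

```bash
python3 -c "
from h import *;st()"
```

```text
t 5.5 pos [0.6067 0.0169 0.0534] xyaw -2.05 down [ 0.002  0.001 -1.   ] F [-0.2  3.5  5.6] T [0.65 0.2  0.34] gap 0.0491 q [ 0.39  0.7  -0.63  1.78  0.54  0.84 -0.53]
```

>>> carry_out(
  plan=[0.4,0,0,0,0,0,-0.16,0.4,0,0,0,0,0,-0.32,0.4,0,0,0,0,0,-0.48,0.4,0,0,0,0,0,-0.64,0.4,0,0,0,0,0,-0.78],
)

```text
time_s: 6.0
ee_pos: [0.6065, 0.017, 0.0534]
tcp_rot: [-0.67, 0.224, -0.225, 0.671]
wrist_force: [-0.9, 3.3, 6.3]
finger_gap: 0.0495
```

>>> carry_out(
  plan=[0.4,0,0,0,0,0,-0.1,0.4,0,0,0,0,0,-0.18],
)

```text
time_s: 6.2
ee_pos: [0.6065, 0.0171, 0.0534]
tcp_rot: [-0.653, 0.271, -0.272, 0.654]
wrist_force: [-1.2, 3.2, 7.8]
finger_gap: 0.0493
```

```bash
python3 -c "
from h import *;st()"
```

```text
t 6.2 pos [0.6065 0.0171 0.0534] xyaw -45.08 down [ 0.002  0.001 -1.   ] F [-1.2  3.2  7.8] T [0.71 0.28 0.34] gap 0.0493 q [ 0.27  0.66 -0.46  1.78  0.39  0.79 -1.17]
```

>>> carry_out(
  plan=[0.4,0,0,0,0,0,-0.06,0.4,0,0,0,0,0,-0.12],
)

```text
time_s: 6.4
ee_pos: [0.6064, 0.0171, 0.0534]
tcp_rot: [-0.639, 0.301, -0.302, 0.64]
wrist_force: [-1.5, 2.8, 8.3]
finger_gap: 0.05
```

```bash
python3 -c "
from h import *;st()"
```

```text
t 6.4 pos [0.6064 0.0171 0.0534] xyaw -50.41 down [ 0.002  0.001 -1.   ] F [-1.5  2.8  8.3] T [0.72 0.33 0.27] gap 0.05 q [ 0.25  0.65 -0.43  1.78  0.37  0.78 -1.25]
```

>>> carry_out(
  plan=[0.4,0,0,0,0,0,-0.06,0.4,0,0,0,0,0,-0.12],
)

```text
time_s: 6.6
ee_pos: [0.6064, 0.0171, 0.0534]
tcp_rot: [-0.624, 0.331, -0.331, 0.625]
wrist_force: [-1.0, 3.8, 6.7]
finger_gap: 0.0493
```

```bash
python3 -c "
from h import *;st()"
```

```text
t 6.6 pos [0.6064 0.0171 0.0534] xyaw -55.81 down [ 0.002  0.001 -1.   ] F [-1.   3.8  6.7] T [0.71 0.37 0.34] gap 0.0493 q [ 0.24  0.65 -0.41  1.78  0.35  0.78 -1.33]
```

>>> carry_out(
  plan=[0.4,0,0,0,0,0,-0.06,0.4,0,0,0,0,0,-0.12],
)

```text
time_s: 6.8
ee_pos: [0.6064, 0.0172, 0.0534]
tcp_rot: [-0.608, 0.36, -0.36, 0.609]
wrist_force: [-0.6, 4.0, 7.9]
finger_gap: 0.0494
```

```bash
python3 -c "
from h import *;st()"
```

```text
t 6.8 pos [0.6064 0.0172 0.0534] xyaw -61.21 down [ 0.002  0.001 -1.   ] F [-0.6  4.   7.9] T [0.74 0.23 0.35] gap 0.0494 q [ 0.22  0.64 -0.39  1.79  0.33  0.78 -1.4 ]
```

>>> carry_out(
  plan=[0.4,0,0,0,0,0,-0.06,0.4,0,0,0,0,0,-0.1],
)

```text
time_s: 7.0
ee_pos: [0.6064, 0.0172, 0.0534]
tcp_rot: [-0.593, 0.383, -0.384, 0.595]
wrist_force: [-1.0, 4.0, 6.3]
finger_gap: 0.0498
```

```bash
python3 -c "
from h import *;st()"
```

```text
t 7.0 pos [0.6064 0.0172 0.0534] xyaw -65.7 down [ 0.002  0.001 -1.   ] F [-1.   4.   6.3] T [0.79 0.37 0.29] gap 0.0498 q [ 0.21  0.64 -0.37  1.79  0.31  0.77 -1.47]
```

>>> carry_out(
  plan=[0.4,0,0,0,0,0,-0.06,0.4,0,0,0,0,0,-0.1],
)

```text
time_s: 7.2
ee_pos: [0.6064, 0.0172, 0.0534]
tcp_rot: [-0.578, 0.406, -0.407, 0.579]
wrist_force: [-1.4, 2.5, 7.3]
finger_gap: 0.0497
```

```bash
python3 -c "
from h import *;st()"
```

```text
t 7.2 pos [0.6064 0.0172 0.0534] xyaw -70.2 down [ 0.002  0.001 -1.   ] F [-1.4  2.5  7.3] T [0.73 0.34 0.32] gap 0.0497 q [ 0.19  0.64 -0.35  1.79  0.3   0.77 -1.54]
```

>>> carry_out(
  plan=[0.4,0,0,0,0,0,-0.06,0.4,0,0,0,0,0,-0.1],
)

```text
time_s: 7.4
ee_pos: [0.6064, 0.0173, 0.0534]
tcp_rot: [-0.562, 0.429, -0.429, 0.563]
wrist_force: [-1.5, 3.2, 7.9]
finger_gap: 0.0495
```

```bash
python3 -c "
from h import *;st()"
```

```text
t 7.4 pos [0.6064 0.0173 0.0534] xyaw -74.7 down [ 0.001  0.001 -1.   ] F [-1.5  3.2  7.9] T [0.78 0.29 0.32] gap 0.0495 q [ 0.18  0.63 -0.33  1.79  0.28  0.77 -1.6 ]
```

>>> carry_out(
  plan=[0.4,0,0,0,0,0,-0.04,0.4,0,0,0,0,0,-0.07],
)

```text
time_s: 7.6
ee_pos: [0.6064, 0.0172, 0.0534]
tcp_rot: [-0.55, 0.444, -0.444, 0.551]
wrist_force: [-1.9, 3.4, 7.3]
finger_gap: 0.0493
```

```bash
python3 -c "
from h import *;st()"
```

```text
t 7.6 pos [0.6064 0.0172 0.0534] xyaw -77.82 down [ 0.001  0.001 -1.   ] F [-1.9  3.4  7.3] T [0.79 0.3  0.3 ] gap 0.0493 q [ 0.17  0.63 -0.32  1.79  0.27  0.76 -1.65]
```

>>> carry_out(
  plan=[0.4,0,0,0,0,0,-0.04,0.4,0,0,0,0,0,-0.07],
)

```text
time_s: 7.8
ee_pos: [0.6064, 0.0173, 0.0534]
tcp_rot: [-0.537, 0.459, -0.459, 0.538]
wrist_force: [-2.1, 3.8, 7.3]
finger_gap: 0.0491
```

```bash
python3 -c "
from h import *;st()"
```

```text
t 7.8 pos [0.6064 0.0173 0.0534] xyaw -80.96 down [ 0.001  0.001 -1.   ] F [-2.1  3.8  7.3] T [0.79 0.35 0.32] gap 0.0491 q [ 0.16  0.63 -0.31  1.79  0.26  0.76 -1.69]
```

>>> carry_out(
  plan=[0.4,0,0,0,0,0,-0.04,0.4,0,0,0,0,0,-0.07],
)

```text
time_s: 8.0
ee_pos: [0.6064, 0.0173, 0.0534]
tcp_rot: [-0.524, 0.473, -0.474, 0.526]
wrist_force: [0.0, 3.1, 8.9]
finger_gap: 0.0494
```

```bash
python3 -c "
from h import *;st()"
```

```text
t 8.0 pos [0.6064 0.0173 0.0534] xyaw -84.1 down [ 0.001  0.001 -1.   ] F [0.  3.1 8.9] T [0.79 0.32 0.59] gap 0.0494 q [ 0.15  0.63 -0.29  1.79  0.25  0.76 -1.74]
```

>>> carry_out(
  plan=[0.4,0,0,0,0,0,-0.02,0.4,0,0,0,0,0,-0.02],
)

```text
time_s: 8.2
ee_pos: [0.6064, 0.0173, 0.0534]
tcp_rot: [-0.521, 0.477, -0.477, 0.522]
wrist_force: [-1.1, 2.9, 7.5]
finger_gap: 0.0496
```

```bash
python3 -c "
from h import *;st()"
```

```text
t 8.2 pos [0.6064 0.0173 0.0534] xyaw -84.86 down [ 0.002  0.001 -1.   ] F [-1.1  2.9  7.5] T [0.75 0.27 0.75] gap 0.0496 q [ 0.14  0.63 -0.29  1.79  0.24  0.76 -1.75]
```

>>> carry_out(
  plan=[0.4,0,0,0,0,0,-0.02,0.4,0,0,0,0,0,-0.02],
)

```text
time_s: 8.4
ee_pos: [0.6066, 0.0173, 0.0534]
tcp_rot: [-0.518, 0.481, -0.481, 0.519]
wrist_force: [-0.5, 2.9, 7.3]
finger_gap: 0.0493
```

```bash
python3 -c "
from h import *;st()"
```

```text
t 8.4 pos [0.6066 0.0173 0.0534] xyaw -85.71 down [ 0.002  0.    -1.   ] F [-0.5  2.9  7.3] T [0.7  0.19 0.99] gap 0.0493 q [ 0.14  0.63 -0.28  1.79  0.24  0.76 -1.76]
```

>>> carry_out(
  plan=[1,0,0,0,0,0,0,1,0,0,0,0,0,0,1,0,0,0,0,0,0,1,0,0,0.03,0,0,0,1,0,0,0.13,0,0,0],
)

```text
time_s: 8.9
ee_pos: [0.6022, 0.0149, 0.1011]
tcp_rot: [0.519, -0.484, 0.48, -0.515]
wrist_force: [0.7, -0.5, -0.1]
finger_gap: 0.0856
```

```bash
python3 -c "
from h import *;st()"
```

```text
t 8.9 pos [0.6022 0.0149 0.1011] xyaw -86.01 down [-0.009 -0.    -1.   ] F [ 0.7 -0.5 -0.1] T [-0.01 -0.01 -0.  ] gap 0.0856 q [ 0.16  0.56 -0.3   1.77  0.21  0.85 -1.74]
```

>>> carry_out(
  plan=[1,0,0,0.1,0,0,0,1,-0.04,-0.09,0.16,0,0,0.05,1,-0.09,-0.2,0.2,0,0,0.1,1,-0.14,-0.31,0.2,0,0,0.17,1,-0.185,-0.42,0.2,0,0,0.23],
)

```text
time_s: 9.4
ee_pos: [0.5313, -0.1543, 0.186]
tcp_rot: [-0.559, 0.432, -0.434, 0.559]
wrist_force: [1.3, -1.1, 0.2]
finger_gap: 0.0857
```

>>> carry_out(
  plan=[1,-0.045,-0.11,0,0,0,0,1,-0.08,-0.2,0,0,0,0,1,-0.112,-0.285,-0.06,0,0,0,1,-0.112,-0.285,-0.12,0,0,0],
)

```text
time_s: 9.8
ee_pos: [0.4845, -0.2743, 0.1372]
tcp_rot: [0.558, -0.435, 0.438, -0.555]
wrist_force: [1.1, -0.1, 0.6]
finger_gap: 0.0852
```

```bash
python3 -c "
from h import *
import pickle
st()
P={n:arm.read_camera(n) for n in ('scene','top')}
pickle.dump(P,open('P1.pkl','wb'));st()
for n,p in P.items(): save(p,n+'3.png')
from nutfit import *
for n,p in P.items():
    f=fit(p,CR[n],np.array([.6065,.0162]))
    for b in f[:2]: print(n,b)
    print(reds(p,n,f[0][1]))
"
```

```text
t 9.8 pos [ 0.4845 -0.2743  0.1372] xyaw -76.2 down [ 0.001 -0.005 -1.   ] F [ 1.1 -0.1  0.6] T [ 0.02 -0.01 -0.03] gap 0.0852 q [ 0.68  0.43 -0.27  1.88  0.15  0.85 -0.99]
t 9.9 pos [ 0.4839 -0.267   0.1339] xyaw -75.84 down [-0.005  0.002 -1.   ] F [-0.2  0.5 -0. ] T [0.04 0.06 0.01] gap 0.085 q [ 0.67  0.43 -0.27  1.88  0.15  0.85 -1.  ]
scene (np.float64(1.4789471572090394), array([0.60818192, 0.0161088 ]), np.float64(3.5232176819752894))
scene (np.float64(1.479100496454735), array([0.60818097, 0.01610176]), np.float64(3.5791322426641616))
(1, array([0.583 , 0.0161]), np.float64(-179.87520813235705), np.float64(0.025148701205653906))
top (np.float64(1.548416411033525), array([0.60316306, 0.01623703]), np.float64(0.9117744679733937))
top (np.float64(1.5485317540792407), array([0.60317116, 0.01627698]), np.float64(0.8851476028432472))
(2, array([0.5799, 0.0137]), np.float64(-173.70188178859567), np.float64(0.02345400541230085))
```

```bash
python3 - <<'E'
from h import *
import pickle
P=pickle.load(open("P1.pkl","rb"))
for n,b in (("scene",(140,150,340,330)),("top",(220,130,380,260))):
    save(P[n],n+"4.png",b,4)
E
```

```text
(no output)
```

View pics/scene4.png

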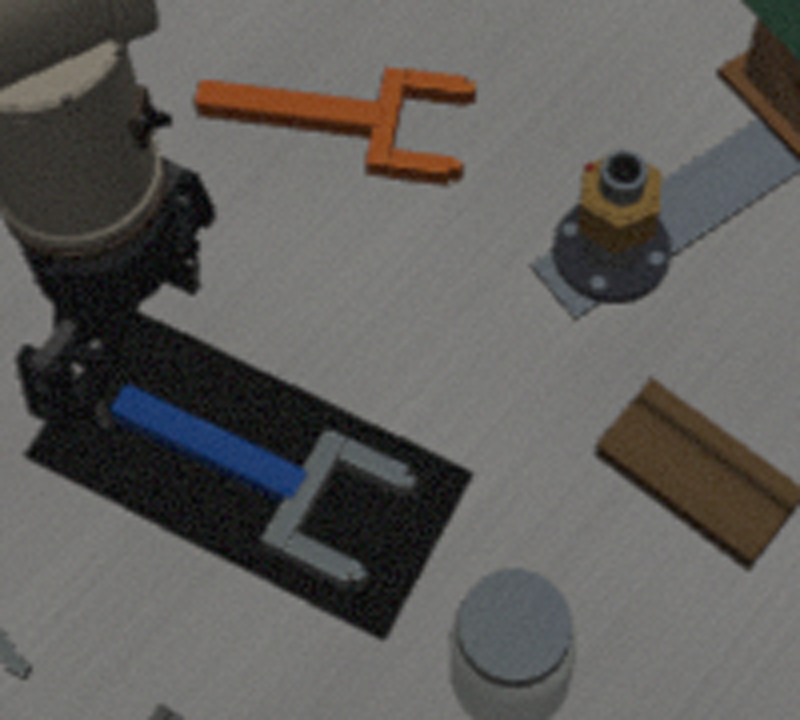

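View pics/top4.png

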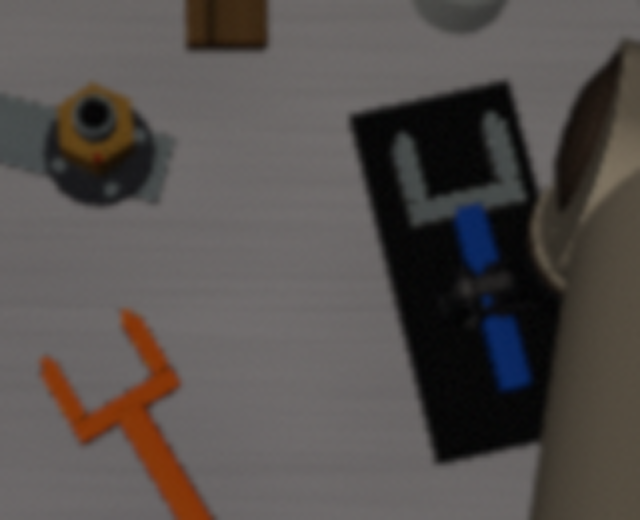

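>>> carry_out(
  plan=[1,0,0.001,-0.08,0,0,0,1,0,0.001,-0.16,0,0,0,1,0,0.001,-0.24,0,0,0,1,0,0.001,-0.3,0,0,0,1,0,0.001,-0.317,0,0,0],
)

```text
time_s: 10.4
ee_pos: [0.4866, -0.264, 0.0082]
tcp_rot: [-0.559, 0.434, -0.432, 0.559]
wrist_force: [-0.8, 1.0, -0.5]
finger_gap: 0.0852
```

>>> carry_out(
  plan=[0.5,0,0,0,0,0,0,0.3,0,0,0,0,0,0,0.1,0,0,0,0,0,0,0.1,0,0,0,0,0,0,0.1,0,0,0,0,0,0],
  newtons=100,
)

```text
time_s: 10.9
ee_pos: [0.4878, -0.2664, 0.0109]
tcp_rot: [-0.559, 0.433, -0.434, 0.559]
wrist_force: [-2.0, 0.5, 7.9]
finger_gap: 0.0198
```

```bash
python3 -c "
from h import *;st()"
```

```text
t 10.9 pos [ 0.4878 -0.2664  0.0109] xyaw -75.63 down [ 0.002 -0.001 -1.   ] F [-2.   0.5  7.9] T [0.27 0.52 0.12] gap 0.0198 q [ 0.63  0.62 -0.22  1.93  0.23  0.61 -1.06]
```

>>> carry_out(
  plan=[0.1,0,0,0.03,0,0,0,0.1,0,0,0.08,0,0,0,0.1,0,0,0.13,0,0,0,0.1,0,0,0.17,0,0,0,0.1,0,0,0.17,0,0,0],
)

```text
time_s: 11.4
ee_pos: [0.4884, -0.2668, 0.0798]
tcp_rot: [-0.558, 0.432, -0.435, 0.559]
wrist_force: [-0.2, -0.1, -4.4]
finger_gap: 0.0192
```

```bash
cat > wr.py <<'E'
from h import *
def wrench(p,n,roi,h):
    """blue handle & gray head from depth band"""
    hsv=cv2.cvtColor(p["image"],cv2.COLOR_RGB2HSV).astype(int)
    m=np.zeros(hsv.shape[:2],bool); m[roi[1]:roi[3],roi[0]:roi[2]]=1
    b=m&(hsv[...,0]>100)&(hsv[...,0]<130)&(hsv[...,1]>120)&(hsv[...,2]>60)
    v,u=np.nonzero(b); w=world(p,u,v)
    return b,w
E
python3 -c "
from h import *;st()
import pickle
P={n:arm.read_camera(n) for n in ('scene','top')}
pickle.dump(P,open('P2.pkl','wb'));st()
save(P['scene'],'scene5.png',(140,170,300,330),4)
save(P['top'],'top5.png',(280,130,400,260),5)
"
```

```text
t 11.4 pos [ 0.4884 -0.2668  0.0798] xyaw -75.65 down [ 0.004 -0.002 -1.   ] F [-0.2 -0.1 -4.4] T [-0.06  0.04  0.05] gap 0.0192 q [ 0.66  0.51 -0.26  1.91  0.19  0.74 -1.03]
t 11.5 pos [ 0.4867 -0.2661  0.0774] xyaw -75.65 down [ 0. -0. -1.] F [-0.4 -0.8 -3.4] T [-0.02  0.19 -0.02] gap 0.0194 q [ 0.65  0.52 -0.25  1.91  0.19  0.74 -1.03]
```

View pics/scene5.png

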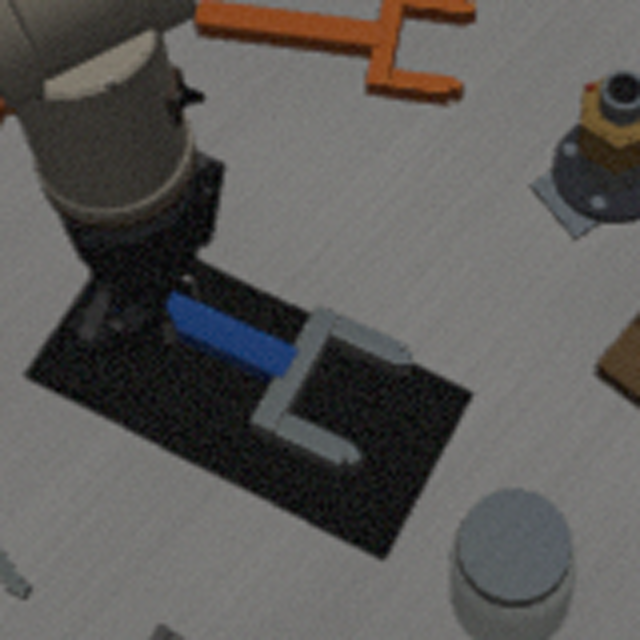

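View pics/top5.png

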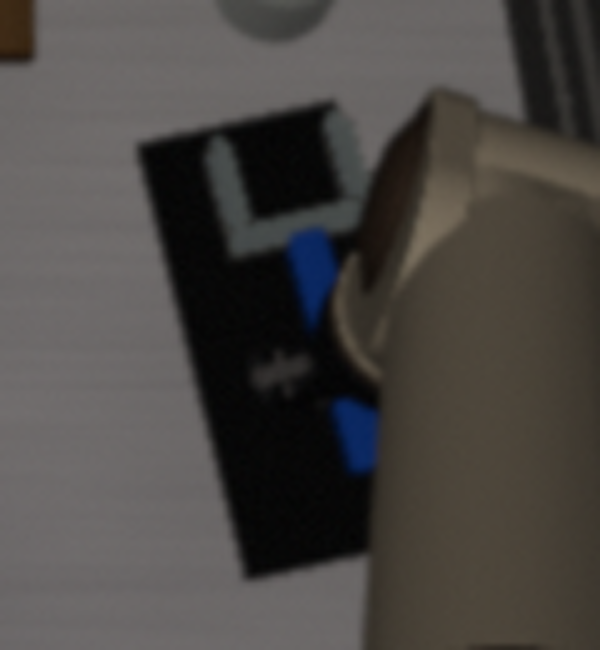

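```bash
cat > wpose.py <<'E'
from h import *
def tilt(p,roi,o,psi,zlo,zhi):
    vv,uu=np.mgrid[roi[1]:roi[3],roi[0]:roi[2]]; w=world(p,uu.ravel(),vv.ravel())
    d=w[:,:2]-o; c,s=np.cos(psi),np.sin(psi); lx=d[:,0]*c+d[:,1]*s; ly=-d[:,0]*s+d[:,1]*c
    ok=(w[:,2]>zlo)&(w[:,2]<zhi)
    for a,b,yl in ((20,40,9),(40,60,9),(60,84,9),(84,96,40),(96,120,40),(120,150,40)):
        k=ok&(lx>a/1e3)&(lx<b/1e3)&(abs(ly)<yl/1e3)
        if k.sum()>3: print((a,b),k.sum(),"z",np.round(np.median(w[k,2]),4),"ly",np.round(np.percentile(ly[k],[2,50,98])*1e3,1),"lxmax",np.round(lx[k].max()*1e3,1))
E
python3 -c "
from wpose import *
import pickle
P=pickle.load(open('P2.pkl','rb'))
print('scene');tilt(P['scene'],(170,230,260,300),np.array([.4867+.002,-.2661]),np.radians(14.3),.06,.12)
print('top');tilt(P['top'],(315,145,360,210),np.array([.4867-.002,-.2661]),np.radians(14.3),.06,.12)
"
```

```text
scene
(20, 40) 59 z 0.0945 ly [-8.6 -0.6  8. ] lxmax 39.9
(40, 60) 56 z 0.0946 ly [-7.3 -0.3  8.3] lxmax 60.0
(60, 84) 74 z 0.0944 ly [-8.4 -0.4  8.1] lxmax 83.9
(84, 96) 181 z 0.0928 ly [-37.4  -0.9  36. ] lxmax 95.7
(96, 120) 136 z 0.093 ly [-39.3  25.4  38.9] lxmax 120.0
(120, 150) 148 z 0.0925 ly [-39.2  25.2  38.3] lxmax 146.2
top
(40, 60) 35 z 0.0927 ly [-8.1  1.8  7.9] lxmax 59.9
(60, 84) 60 z 0.0925 ly [-8.3  0.   8.7] lxmax 83.9
(84, 96) 109 z 0.0918 ly [-32.1   2.2  38.5] lxmax 95.5
(96, 120) 103 z 0.0907 ly [-38.4 -26.4  39.5] lxmax 119.9
(120, 150) 92 z 0.0909 ly [-38.6 -26.7  39.3] lxmax 143.9
```

>>> carry_out(
  plan=[0.1,0.02,0.056,0,0,0,0.17,0.1,0.038,0.112,0,0,0,0.35,0.1,0.057,0.168,0,0,0,0.53,0.1,0.076,0.224,0,0,0,0.71,0.1,0.095,0.28,0,0,0,0.89],
)

```text
time_s: 12.0
ee_pos: [0.524, -0.1529, 0.0759]
tcp_rot: [-0.674, 0.215, -0.213, 0.674]
wrist_force: [0.5, -1.0, -3.5]
finger_gap: 0.0196
```

>>> carry_out(
  plan=[0.1,0,0,-0.01,0,0,0.12,0.1,0,0,-0.024,0,0,0.227,0.1,0,0,-0.024,0,0,0.227,0.1,0,0,-0.024,0,0,0.227],
)

```text
time_s: 12.4
ee_pos: [0.524, -0.154, 0.0667]
tcp_rot: [-0.689, 0.157, -0.155, 0.69]
wrist_force: [0.2, 0.6, -4.2]
finger_gap: 0.0194
```

```bash
python3 -c "
from h import *;st()
import pickle
P={n:arm.read_camera(n) for n in ('scene','top')}
pickle.dump(P,open('P3.pkl','wb'));s=st()
save(P['scene'],'scene6.png',(200,150,340,290),5)
save(P['top'],'top6.png',(200,120,330,250),5)
from wpose import *
o=s['ee_pos'][:2]
for n,dx,roi in (('scene',.002,(220,170,310,270)),('top',-.002,(220,140,330,240))):
  print(n);tilt(P[n],roi,o+[dx,0],np.radians(64.6),.06,.089)
"
```

```text
t 12.4 pos [ 0.524  -0.154   0.0667] xyaw -25.53 down [-0.002  0.001 -1.   ] F [ 0.2  0.6 -4.2] T [-0.11  0.06  0.06] gap 0.0194 q [ 0.61  0.56 -0.47  1.93  0.36  0.74 -0.52]
t 12.5 pos [ 0.5247 -0.1542  0.0674] xyaw -25.5 down [-0.001  0.    -1.   ] F [ 0.7  0.  -4. ] T [-0.12  0.04 -0.02] gap 0.0194 q [ 0.61  0.56 -0.47  1.93  0.36  0.74 -0.51]
scene
(20, 40) 46 z 0.0811 ly [-8.4 -3.1  7.5] lxmax 39.8
(40, 60) 59 z 0.0803 ly [-8.6 -0.8  8.8] lxmax 59.8
(60, 84) 68 z 0.0806 ly [-8.8 -1.2  8.8] lxmax 83.9
(84, 96) 104 z 0.0795 ly [-39.8  -2.8  38.5] lxmax 95.4
(96, 120) 135 z 0.0788 ly [-39.7  26.5  39. ] lxmax 119.7
(120, 150) 113 z 0.0786 ly [-39.8 -26.   38.6] lxmax 143.7
top
(20, 40) 28 z 0.0816 ly [-7.4  2.9  8.5] lxmax 40.0
(40, 60) 46 z 0.0832 ly [-8.2  0.5  8.8] lxmax 59.4
(60, 84) 59 z 0.0811 ly [-8.6  0.4  8.4] lxmax 83.9
(84, 96) 106 z 0.0807 ly [-38.9   0.7  38.8] lxmax 95.9
(96, 120) 90 z 0.0803 ly [-38.6 -26.9  38.9] lxmax 119.8
(120, 150) 89 z 0.0793 ly [-38.2 -26.4  39.6] lxmax 143.7
```

View pics/scene6.png

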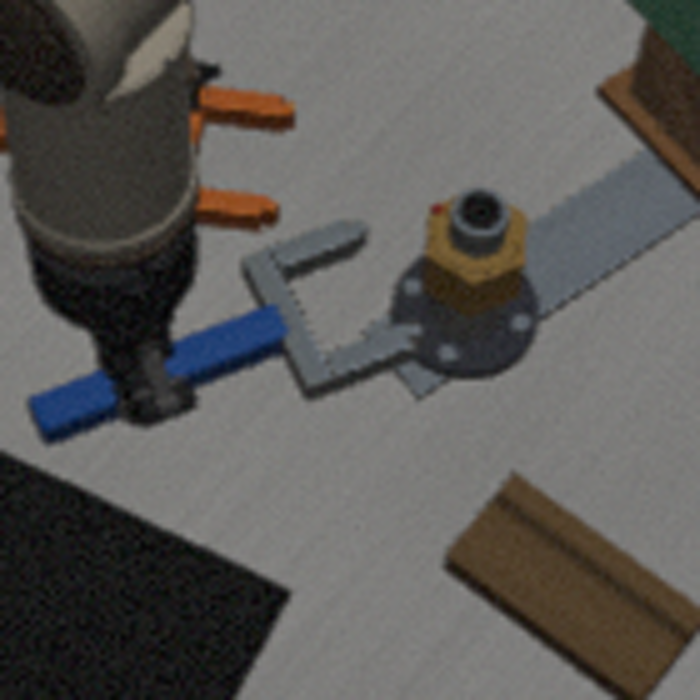

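View pics/top6.png

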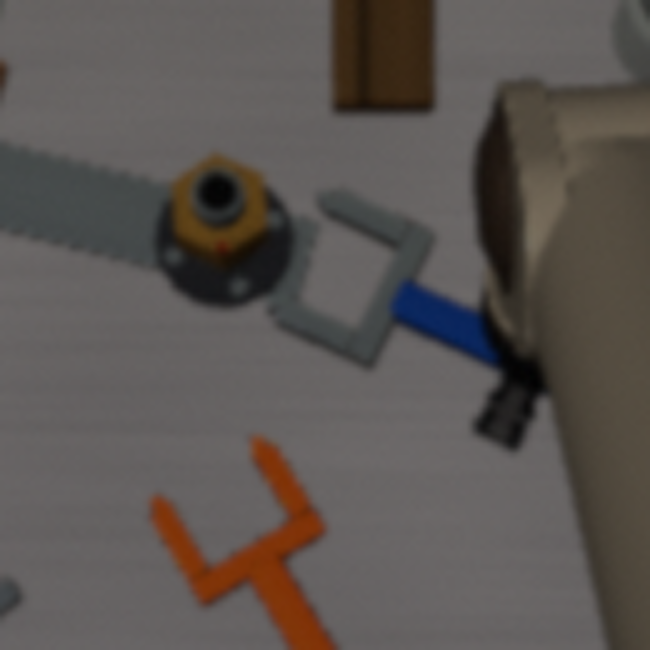

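```bash
python3 -c "
from nutfit import *
import pickle
P=pickle.load(open('P3.pkl','rb'))
for n,cr in (('scene',(282,178,320,225)),('top',(228,145,258,178))):
    p=P[n]; f=fit(p,cr,np.array([.6065,.0162]))
    for b in f[:2]: print(n,b)
    print(reds(p,n,f[0][1]))
"
```

```text
scene (np.float64(1.437161823213269), array([0.60809639, 0.01604632]), np.float64(3.751263241600391))
scene (np.float64(1.4372885549856522), array([0.60818872, 0.01607112]), np.float64(3.485397135922681))
(1, array([0.583 , 0.0161]), np.float64(179.9823752782449), np.float64(0.025063116672204108))
top (np.float64(1.4929532102396958), array([0.60334013, 0.01619146]), np.float64(0.45397158591141107))
top (np.float64(1.4933144998366537), array([0.60350719, 0.01622878]), np.float64(1.0574966641660382))
(2, array([0.5798, 0.0137]), np.float64(-173.8719475007382), np.float64(0.023688029834506318))
```

>>> carry_out(
  plan=[0.1,-0.008,0.003,0.0075,0,0,-0.022,0.1,-0.008,0.003,0.0075,0,0,-0.022,0.1,0.011,0.04,0.0075,0,0,-0.022,0.1,0.022,0.063,0.0075,0,0,-0.022,0.1,0.029,0.077,0.0075,0,0,-0.022],
)

```text
time_s: 13.0
ee_pos: [0.5373, -0.1218, 0.071]
tcp_rot: [-0.688, 0.161, -0.161, 0.689]
wrist_force: [-0.6, 0.5, -4.4]
finger_gap: 0.0196
```

```bash
python3 -c "
from h import *;st()"
```

```text
t 13.0 pos [ 0.5373 -0.1218  0.071 ] xyaw -26.29 down [ 0.001  0.    -1.   ] F [-0.6  0.5 -4.4] T [-0.12  0.02  0.01] gap 0.0196 q [ 0.55  0.55 -0.47  1.92  0.36  0.75 -0.59]
```

>>> carry_out(
  plan=[0.1,0.01,0.02,0,0,0,0,0.1,0.02,0.04,0,0,0,0,0.1,0.028,0.056,0,0,0,0,0.1,0.037,0.074,0,0,0,0,0.1,0.037,0.074,0,0,0,0],
)

```text
time_s: 13.5
ee_pos: [0.5518, -0.0926, 0.0707]
tcp_rot: [-0.689, 0.161, -0.161, 0.689]
wrist_force: [-0.6, 0.4, -4.7]
finger_gap: 0.0193
```

```bash
python3 -c "
from h import *;st()
import pickle
P={n:arm.read_camera(n) for n in ('scene','top')}
pickle.dump(P,open('P4.pkl','wb'));s=st()
save(P['scene'],'scene7.png',(240,150,340,250),6)
save(P['top'],'top7.png',(200,120,310,230),6)
"
```

```text
t 13.5 pos [ 0.5518 -0.0926  0.0707] xyaw -26.29 down [ 0.  0. -1.] F [-0.6  0.4 -4.7] T [-0.12  0.05  0.  ] gap 0.0193 q [ 0.49  0.57 -0.47  1.9   0.36  0.76 -0.64]
t 13.6 pos [ 0.5513 -0.0935  0.0706] xyaw -26.34 down [-0.  0. -1.] F [ 0.2 -1.  -4.7] T [-0.11  0.14  0.03] gap 0.0194 q [ 0.49  0.57 -0.47  1.9   0.36  0.76 -0.64]
```

View pics/scene7.png

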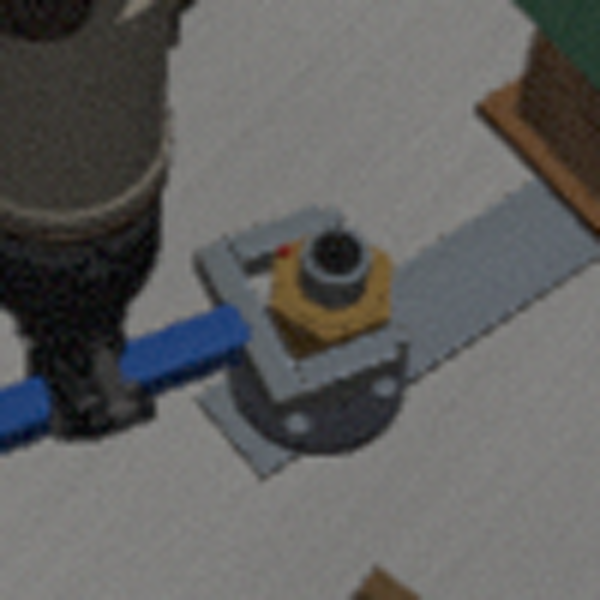

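View pics/top7.png

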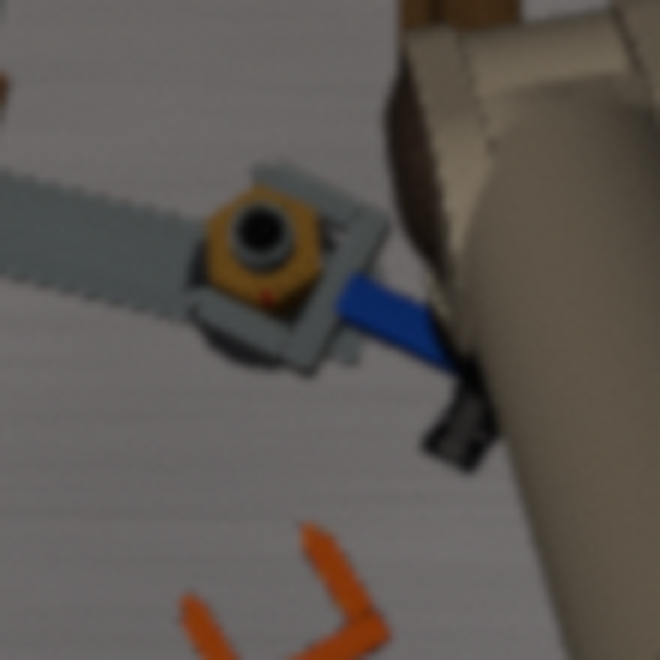

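```bash
python3 -c "
import numpy as np
v=lambda p:-.124*np.array([np.cos(np.radians(p)),np.sin(np.radians(p))])
def tab(p0,ps):
    for p in ps: d=(v(p)-v(p0))/.4; print(p0,'->',p,np.round(d,4),round((p-p0)/45,4))
tab(63.5,[62.5,61.5,60.5,59.5,58.5])
tab(58.5,[57.5,56.5,55.5])
"
```

```text
63.5 -> 62.5 [-0.0048  0.0025] -0.0222
63.5 -> 61.5 [-0.0096  0.005 ] -0.0444
63.5 -> 60.5 [-0.0143  0.0076] -0.0667
63.5 -> 59.5 [-0.019   0.0103] -0.0889
63.5 -> 58.5 [-0.0237  0.0131] -0.1111
58.5 -> 57.5 [-0.0046  0.0029] -0.0222
58.5 -> 56.5 [-0.0091  0.0058] -0.0444
58.5 -> 55.5 [-0.0136  0.0088] -0.0667
```

>>> carry_out(
  plan=[0.1,-0.0048,0.0025,0,0,0,-0.022,0.1,-0.0096,0.005,0,0,0,-0.044,0.1,-0.0096,0.005,0,0,0,-0.044],
)

```text
time_s: 13.9
ee_pos: [0.5472, -0.0918, 0.0707]
tcp_rot: [0.686, -0.174, 0.174, -0.685]
wrist_force: [0.6, -1.4, -4.2]
finger_gap: 0.0192
```

```bash
python3 -c "
from h import *;st()"
```

```text
t 13.9 pos [ 0.5472 -0.0918  0.0707] xyaw -28.41 down [-0. -0. -1.] F [ 0.6 -1.4 -4.2] T [-0.2   0.01 -0.07] gap 0.0192 q [ 0.48  0.56 -0.47  1.91  0.35  0.76 -0.68]
```

>>> carry_out(
  plan=[0.1,-0.0047,0.0026,0,0,0,-0.022,0.1,-0.0094,0.0053,0,0,0,-0.044,0.1,-0.0094,0.0053,0,0,0,-0.044],
)

```text
time_s: 14.2
ee_pos: [0.544, -0.0894, 0.0709]
tcp_rot: [-0.682, 0.185, -0.185, 0.682]
wrist_force: [1.7, 0.6, -4.7]
finger_gap: 0.0193
```

```bash
python3 -c "
from h import *;st()"
```

```text
t 14.2 pos [ 0.544  -0.0894  0.0709] xyaw -30.37 down [ 0.001 -0.    -1.   ] F [ 1.7  0.6 -4.7] T [-0.13 -0.14 -0.06] gap 0.0193 q [ 0.48  0.55 -0.46  1.92  0.35  0.75 -0.71]
```

>>> carry_out(
  plan=[0.1,-0.0047,0.0028,0,0,0,-0.022,0.1,-0.0092,0.0056,0,0,0,-0.044,0.1,-0.0092,0.0056,0,0,0,-0.044],
)

```text
time_s: 14.5
ee_pos: [0.5408, -0.0877, 0.0711]
tcp_rot: [0.679, -0.196, 0.198, -0.679]
wrist_force: [3.7, -1.6, -4.7]
finger_gap: 0.0194
```

```bash
python3 -c "
from h import *;st()"
```

```text
t 14.5 pos [ 0.5408 -0.0877  0.0711] xyaw -32.33 down [ 0.002 -0.001 -1.   ] F [ 3.7 -1.6 -4.7] T [-0.69 -0.6   0.18] gap 0.0194 q [ 0.47  0.54 -0.45  1.93  0.34  0.74 -0.74]
```

```bash
cat >> h.py <<'E'
def mom():
    s=st(); r=s["ee_pos"][:2]-np.array([.6067,.0173]); F=s["wrist_force"]; print("   M",round(r[0]*F[1]-r[1]*F[0]+s["torque"][2],2),"psi(pos)",round(np.degrees(np.arctan2(-r[1],-r[0])),2),"r",round(np.hypot(*r),4))
E
python3 -c "
import numpy as np
v=lambda p:-.124*np.array([np.cos(np.radians(p)),np.sin(np.radians(p))])
def tab(p0,ps):
    for p in ps: d=(v(p)-v(p0))/.4; print(p0,'->',p,np.round(d,4),round((p-p0)/45,4))
tab(57.5,[56.5,55.5,54.5,53.5])
tab(55.5,[54.5,53.5])
"
```

```text
57.5 -> 56.5 [-0.0045  0.0029] -0.0222
57.5 -> 55.5 [-0.009  0.006] -0.0444
57.5 -> 54.5 [-0.0135  0.0091] -0.0667
57.5 -> 53.5 [-0.0178  0.0123] -0.0889
55.5 -> 54.5 [-0.0044  0.0031] -0.0222
55.5 -> 53.5 [-0.0088  0.0063] -0.0444
```

>>> carry_out(
  plan=[0.1,-0.0045,0.0029,0,0,0,-0.022,0.1,-0.009,0.0058,0,0,0,-0.044,0.1,-0.009,0.0058,0,0,0,-0.044],
)

```text
time_s: 14.8
ee_pos: [0.536, -0.0851, 0.0707]
tcp_rot: [0.676, -0.209, 0.209, -0.675]
wrist_force: [1.7, -2.6, -3.8]
finger_gap: 0.0195
```

```bash
python3 -c "
from h import *;mom()"
```

```text
t 14.8 pos [ 0.536  -0.0851  0.0707] xyaw -34.42 down [-0.001 -0.    -1.   ] F [ 1.7 -2.6 -3.8] T [-0.59 -0.32 -0.46] gap 0.0195 q [ 0.46  0.54 -0.44  1.94  0.33  0.74 -0.78]
   M -0.1 psi(pos) 55.4 r 0.1245
```

>>> carry_out(
  plan=[0.1,-0.0044,0.003,0,0,0,-0.022,0.1,-0.0088,0.0061,0,0,0,-0.044,0.1,-0.0088,0.0061,0,0,0,-0.044],
)

```text
time_s: 15.1
ee_pos: [0.5336, -0.0834, 0.071]
tcp_rot: [0.672, -0.22, 0.221, -0.672]
wrist_force: [4.0, -4.4, -3.9]
finger_gap: 0.0196
```

```bash
python3 -c "
from h import *;mom()"
```

```text
t 15.1 pos [ 0.5336 -0.0834  0.071 ] xyaw -36.31 down [ 0.002 -0.001 -1.   ] F [ 4.  -4.4 -3.9] T [-1.21 -0.75  0.23] gap 0.0196 q [ 0.45  0.53 -0.44  1.95  0.33  0.73 -0.81]
   M 0.95 psi(pos) 54.02 r 0.1244
```

>>> carry_out(
  plan=[0.1,0,0,0,0,0,0,0.1,0,0,0,0,0,0],
)

```text
time_s: 15.3
ee_pos: [0.5336, -0.0834, 0.071]
tcp_rot: [0.672, -0.22, 0.221, -0.672]
wrist_force: [3.8, -5.0, -3.9]
finger_gap: 0.0193
```

```bash
python3 -c "
from h import *;mom()
import pickle
P={n:arm.read_camera(n) for n in ('scene','top')}
pickle.dump(P,open('P5.pkl','wb'));mom()
save(P['scene'],'scene8.png',(240,150,340,250),6)
save(P['top'],'top8.png',(200,120,310,230),6)
"
```

```text
t 15.3 pos [ 0.5336 -0.0834  0.071 ] xyaw -36.3 down [ 0.001 -0.001 -1.   ] F [ 3.8 -5.  -3.9] T [-1.17 -0.77  0.25] gap 0.0193 q [ 0.45  0.53 -0.44  1.95  0.33  0.73 -0.81]
   M 1.0 psi(pos) 54.03 r 0.1245
t 15.4 pos [ 0.5336 -0.0834  0.071 ] xyaw -36.29 down [ 0.001 -0.001 -1.   ] F [ 3.6 -4.6 -4.2] T [-1.18 -0.76  0.22] gap 0.0192 q [ 0.45  0.53 -0.44  1.95  0.33  0.73 -0.81]
   M 0.92 psi(pos) 54.04 r 0.1244
```

View pics/top8.png

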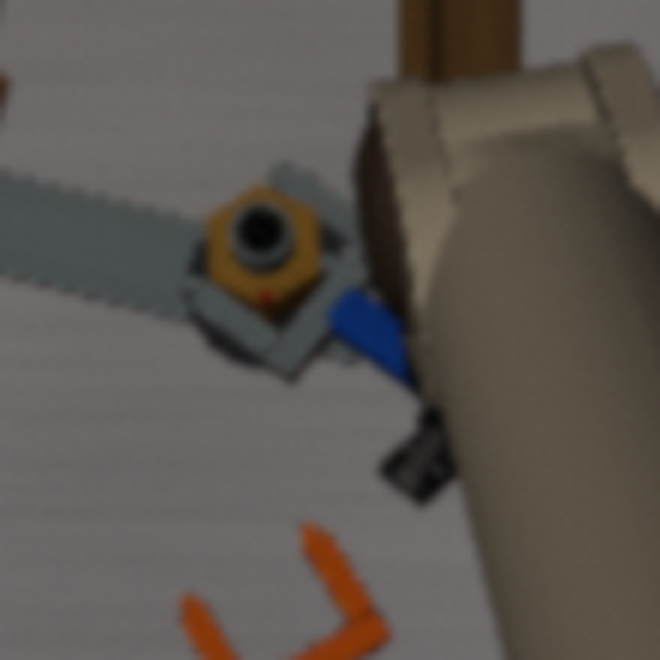

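View pics/scene8.png

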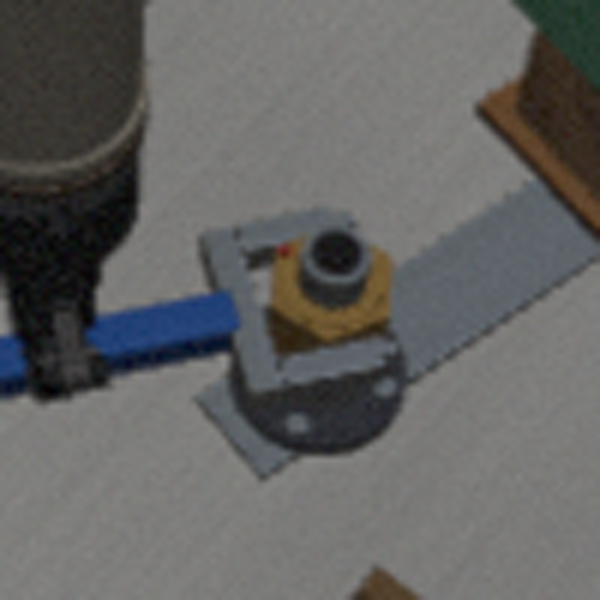

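```bash
python3 -c "
import numpy as np
v=lambda p:-.124*np.array([np.cos(np.radians(p)),np.sin(np.radians(p))])
def tab(p0,ps):
    for p in ps: d=(v(p)-v(p0))/.4; print(p0,'->',p,np.round(d,4),round((p-p0)/45,4))
tab(53.5,[52,50.5])
tab(50.5,[49,47.5])
"
```

```text
53.5 -> 52 [-0.0065  0.0049] -0.0333
53.5 -> 50.5 [-0.0128  0.01  ] -0.0667
50.5 -> 49 [-0.0062  0.0052] -0.0333
50.5 -> 47.5 [-0.0122  0.0106] -0.0667
```

>>> carry_out(
  plan=[0.1,-0.0043,0.0032,0,0,0,-0.022,0.1,-0.0086,0.0064,0,0,0,-0.044,0.1,-0.0086,0.0064,0,0,0,-0.044],
)

```text
time_s: 15.7
ee_pos: [0.5304, -0.081, 0.0711]
tcp_rot: [0.668, -0.231, 0.233, -0.668]
wrist_force: [4.3, -5.1, -4.4]
finger_gap: 0.0195
```

```bash
python3 -c "
from h import *;mom()"
```

```text
t 15.7 pos [ 0.5304 -0.081   0.0711] xyaw -38.26 down [ 0.002 -0.002 -1.   ] F [ 4.3 -5.1 -4.4] T [-1.31 -0.84  0.38] gap 0.0195 q [ 0.45  0.52 -0.43  1.96  0.32  0.73 -0.84]
   M 1.19 psi(pos) 52.2 r 0.1244
```

>>> carry_out(
  plan=[0.1,-0.0042,0.0033,0,0,0,-0.022,0.1,-0.0084,0.0067,0,0,0,-0.044,0.1,-0.0084,0.0067,0,0,0,-0.044],
)

```text
time_s: 16.0
ee_pos: [0.5271, -0.0783, 0.0711]
tcp_rot: [0.664, -0.242, 0.244, -0.664]
wrist_force: [3.9, -5.1, -3.8]
finger_gap: 0.0192
```

```bash
python3 -c "
from h import *;mom()"
```

```text
t 16.0 pos [ 0.5271 -0.0783  0.0711] xyaw -40.24 down [ 0.002 -0.002 -1.   ] F [ 3.9 -5.1 -3.8] T [-1.28 -0.85  0.41] gap 0.0192 q [ 0.44  0.52 -0.42  1.96  0.31  0.72 -0.88]
   M 1.19 psi(pos) 50.21 r 0.1244
```

>>> carry_out(
  plan=[0.1,-0.0041,0.0035,0,0,0,-0.022,0.1,-0.0082,0.007,0,0,0,-0.044,0.1,-0.0082,0.007,0,0,0,-0.044],
)

```text
time_s: 16.3
ee_pos: [0.5238, -0.0755, 0.0711]
tcp_rot: [0.66, -0.254, 0.256, -0.659]
wrist_force: [4.6, -4.9, -4.3]
finger_gap: 0.0198
```

```bash
python3 -c "
from h import *;mom()
import pickle
P={n:arm.read_camera(n) for n in ('scene','top')}
pickle.dump(P,open('P6.pkl','wb'));mom()
from nutfit import *
for k in ('P4','P5','P6'):
  P=pickle.load(open(k+'.pkl','rb'))
  for n,cr in (('scene',(284,178,320,205)),('top',(232,145,256,173))):
    p=P[n]; f=fit(p,cr,np.array([.608,.0162]) if n=='scene' else np.array([.6033,.0162]))
    print(k,n,[(np.round(b[1],4),round(b[2],1)) for b in f[:2]],reds(p,n,f[0][1]))
"
```

```text
t 16.3 pos [ 0.5238 -0.0755  0.0711] xyaw -42.22 down [ 0.002 -0.002 -1.   ] F [ 4.6 -4.9 -4.3] T [-1.31 -0.8   0.34] gap 0.0198 q [ 0.43  0.51 -0.41  1.97  0.31  0.71 -0.91]
   M 1.17 psi(pos) 48.21 r 0.1244
t 16.4 pos [ 0.5238 -0.0755  0.0711] xyaw -42.21 down [ 0.002 -0.001 -1.   ] F [ 3.9 -4.9 -3.3] T [-1.36 -0.78  0.37] gap 0.0199 q [ 0.43  0.51 -0.41  1.97  0.31  0.71 -0.91]
   M 1.14 psi(pos) 48.23 r 0.1244
P4 scene [(array([0.6075, 0.0166]), np.float64(4.7)), (array([0.6075, 0.0165]), np.float64(4.4))] (2, array([0.5837, 0.0152]), np.float64(-176.6074673798757), np.float64(0.023883878611891802))
P4 top [(array([0.6042, 0.0162]), np.float64(59.9)), (array([0.6043, 0.0162]), np.float64(0.3))] (2, array([0.5795, 0.0137]), np.float64(-174.13136304465746), np.float64(0.02485423507312159))
P5 scene [(array([0.6074, 0.0163]), np.float64(3.4)), (array([0.6074, 0.0164]), np.float64(3.5))] (1, array([0.583 , 0.0161]), np.float64(-179.34169453114293), np.float64(0.02435756702998396))
P5 top [(array([0.6046, 0.0161]), np.float64(1.1)), (array([0.6049, 0.0161]), np.float64(1.0))] (2, array([0.5793, 0.0137]), np.float64(-174.55216144919788), np.float64(0.025380593679308738))
P6 scene [(array([0.6075, 0.0165]), np.float64(0.8)), (array([0.6075, 0.0167]), np.float64(0.8))] (3, array([0.5836, 0.0175]), np.float64(177.68515224550495), np.float64(0.0239328440240066))
P6 top [(array([0.6046, 0.0157]), np.float64(47.9)), (array([0.6049, 0.0157]), np.float64(47.2))] (2, array([0.5795, 0.0164]), np.float64(178.5232485773148), np.float64(0.02518271093382689))
```

```bash
python3 -c "
import numpy as np
v=lambda p:-.124*np.array([np.cos(np.radians(p)),np.sin(np.radians(p))])
def tab(p0,ps):
    print(p0,[ (round(p,1),*[round(float(x),4) for x in (v(p)-v(p0))/.4],round((p-p0)/45,4)) for p in ps])
tab(47.5,[44.5,41.5,38.5,35.5,32.5])
tab(32.5,[29.5,26.5,23.5,20.5,17.5])
tab(17.5,[15.5,13.5])
tab(13.5,[11.5,10])
tab(10,[9,8.5])
"
```

```text
47.5 [(44.5, -0.0117, 0.0113, -0.0667), (41.5, -0.0227, 0.0231, -0.1333), (38.5, -0.0332, 0.0356, -0.2), (35.5, -0.0429, 0.0485, -0.2667), (32.5, -0.052, 0.062, -0.3333)]
32.5 [(29.5, -0.0084, 0.0139, -0.0667), (26.5, -0.016, 0.0282, -0.1333), (23.5, -0.0228, 0.043, -0.2), (20.5, -0.0289, 0.058, -0.2667), (17.5, -0.0342, 0.0733, -0.3333)]
17.5 [(15.5, -0.0031, 0.0104, -0.0444), (13.5, -0.0058, 0.0209, -0.0889)]
13.5 [(11.5, -0.0023, 0.0106, -0.0444), (10, -0.0039, 0.0185, -0.0778)]
10 [(9, -0.0009, 0.0053, -0.0222), (8.5, -0.0013, 0.008, -0.0333)]
```

>>> carry_out(
  plan=[0.1,-0.0117,0.0113,0,0,0,-0.0667,0.1,-0.0227,0.0231,0,0,0,-0.1333,0.1,-0.0332,0.0356,0,0,0,-0.2,0.1,-0.0429,0.0485,0,0,0,-0.2667,0.1,-0.052,0.062,0,0,0,-0.3333],
)

```text
time_s: 16.9
ee_pos: [0.5025, -0.0509, 0.071]
tcp_rot: [0.621, -0.338, 0.34, -0.62]
wrist_force: [3.5, -5.8, -3.8]
finger_gap: 0.0194
```

```bash
python3 -c "
from h import *;mom()"
```

```text
t 16.9 pos [ 0.5025 -0.0509  0.071 ] xyaw -57.32 down [ 0.001 -0.002 -1.   ] F [ 3.5 -5.8 -3.8] T [-1.5  -0.71  0.5 ] gap 0.0194 q [ 0.34  0.47 -0.36  2.03  0.26  0.68 -1.18]
   M 1.34 psi(pos) 33.22 r 0.1245
```

>>> carry_out(
  plan=[0.1,-0.0084,0.0139,0,0,0,-0.0667,0.1,-0.016,0.0282,0,0,0,-0.1333,0.1,-0.0228,0.043,0,0,0,-0.2,0.1,-0.0289,0.058,0,0,0,-0.2667,0.1,-0.0342,0.0733,0,0,0,-0.3333],
)

```text
time_s: 17.4
ee_pos: [0.4884, -0.0216, 0.0708]
tcp_rot: [0.571, -0.417, 0.418, -0.57]
wrist_force: [2.5, -6.7, -4.3]
finger_gap: 0.0193
```

```bash
python3 -c "
from h import *;mom()
import pickle
P={n:arm.read_camera(n) for n in ('scene','top')}
pickle.dump(P,open('P7.pkl','wb'));mom()
save(P['scene'],'scene9.png',(240,150,340,250),6)
save(P['top'],'top9.png',(200,120,310,230),6)
from nutfit import *
for k in ('P7',):
  for n,cr in (('scene',(284,178,320,205)),('top',(232,145,256,173))):
    p=P[n]; f=fit(p,cr,np.array([.6075,.0162]) if n=='scene' else np.array([.604,.0162]))
    print(k,n,[(np.round(b[1],4),round(b[2],1)) for b in f[:2]],reds(p,n,f[0][1]))
"
```

```text
t 17.4 pos [ 0.4884 -0.0216  0.0708] xyaw -72.33 down [ 0.    -0.002 -1.   ] F [ 2.5 -6.7 -4.3] T [-1.57 -0.52  0.54] gap 0.0193 q [ 0.24  0.44 -0.3   2.07  0.21  0.66 -1.47]
   M 1.43 psi(pos) 18.2 r 0.1246
t 17.5 pos [ 0.4882 -0.0209  0.0709] xyaw -72.28 down [ 0.    -0.001 -1.   ] F [ 1.5 -6.  -3.6] T [-1.24 -0.46  0.11] gap 0.0195 q [ 0.24  0.44 -0.3   2.07  0.21  0.66 -1.47]
   M 0.87 psi(pos) 17.88 r 0.1245
P7 scene [(array([0.6076, 0.017 ]), np.float64(27.1)), (array([0.6074, 0.0166]), np.float64(28.3))] None
P7 top [(array([0.6051, 0.0132]), np.float64(34.1)), (array([0.6045, 0.0142]), np.float64(32.2))] None
```

View pics/top9.png

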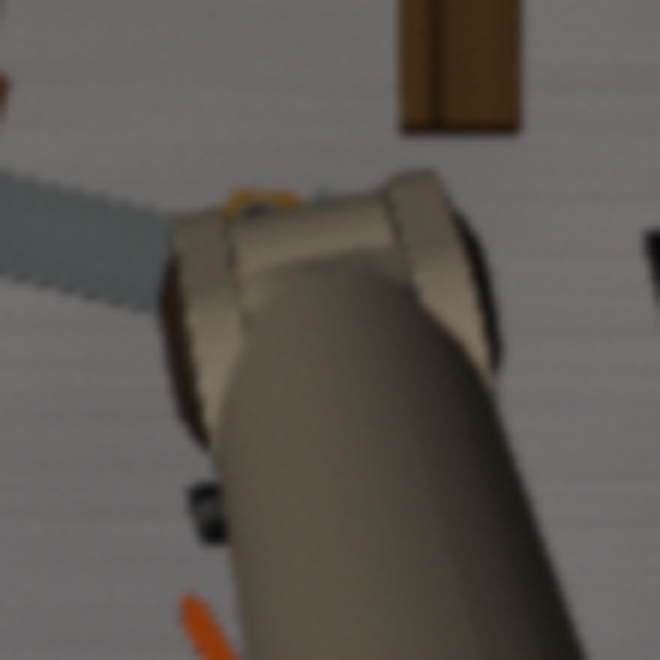

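>>> carry_out(
  plan=[0.1,-0.0031,0.0104,0,0,0,-0.0444,0.1,-0.0058,0.0209,0,0,0,-0.0889,0.1,-0.0081,0.0315,0,0,0,-0.1333,0.1,-0.0097,0.0394,0,0,0,-0.1667,0.1,-0.0097,0.0394,0,0,0,-0.1667],
)

```text
time_s: 18.0
ee_pos: [0.4843, -0.0056, 0.0708]
tcp_rot: [0.543, -0.453, 0.454, -0.542]
wrist_force: [1.6, -5.9, -2.9]
finger_gap: 0.0195
```

```bash
python3 -c "
from h import *;mom()
import pickle
P={n:arm.read_camera(n) for n in ('scene',)}
pickle.dump(P,open('P8.pkl','wb'));mom()
save(P['scene'],'scene10.png',(240,150,340,250),6)
from nutfit import *
for n,cr in (('scene',(284,178,320,205)),):
    p=P[n]; f=fit(p,cr,np.array([.6075,.0162]) if n=='scene' else np.array([.604,.0162]))
    print(n,[(np.round(b[1],4),round(b[2],1)) for b in f[:4]],reds(p,n,f[0][1]))
"
```

```text
t 18.0 pos [ 0.4843 -0.0056  0.0708] xyaw -79.75 down [-0.    -0.002 -1.   ] F [ 1.6 -5.9 -2.9] T [-1.38 -0.43  0.23] gap 0.0195 q [ 0.19  0.43 -0.28  2.08  0.19  0.65 -1.61]
   M 0.99 psi(pos) 10.57 r 0.1246
t 18.05 pos [ 0.4842 -0.0056  0.0707] xyaw -79.73 down [-0.    -0.002 -1.   ] F [ 1.3 -6.2 -3.4] T [-1.35 -0.36  0.24] gap 0.019 q [ 0.19  0.43 -0.28  2.08  0.19  0.65 -1.61]
   M 1.03 psi(pos) 10.6 r 0.1246
scene [(array([0.6072, 0.0169]), np.float64(19.6)), (array([0.607 , 0.0171]), np.float64(19.4)), (array([0.6073, 0.0167]), np.float64(21.2)), (array([0.6069, 0.0171]), np.float64(20.8))] None
```

View pics/scene10.png

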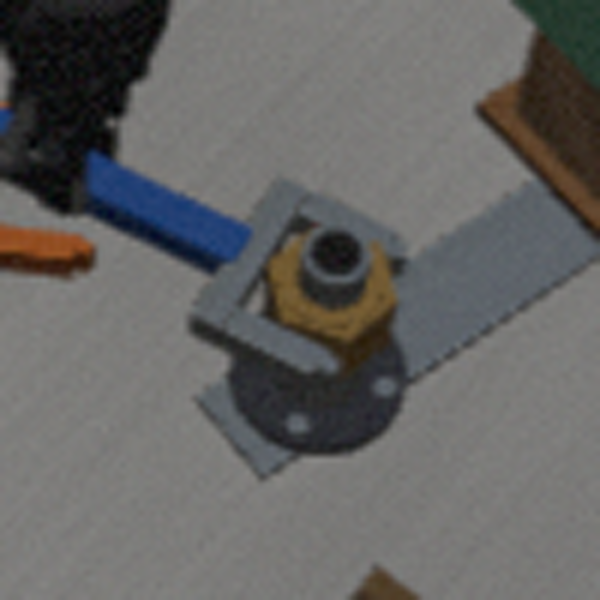

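>>> carry_out(
  plan=[0.1,-0.0009,0.0053,0,0,0,-0.0222,0.1,-0.0014,0.0085,0,0,0,-0.0355,0.1,-0.0014,0.0085,0,0,0,-0.0355],
)

```text
time_s: 18.35
ee_pos: [0.4837, -0.0025, 0.0707]
tcp_rot: [0.537, -0.46, 0.461, -0.536]
wrist_force: [2.4, -6.3, -3.7]
finger_gap: 0.0194
```

```bash
python3 -c "
from h import *;mom()
import pickle
P={n:arm.read_camera(n) for n in ('scene',)}
pickle.dump(P,open('P9.pkl','wb'));mom()
from nutfit import *
for n,cr in (('scene',(284,178,320,205)),('scene',(284,178,320,215))):
    p=P[n]; f=fit(p,cr,np.array([.6075,.0162]) if n=='scene' else np.array([.604,.0162]))
    print(n,[(np.round(b[1],4),round(b[2],1)) for b in f[:4]],reds(p,n,f[0][1]))
"
```

```text
t 18.35 pos [ 0.4837 -0.0025  0.0707] xyaw -81.32 down [-0.    -0.002 -1.   ] F [ 2.4 -6.3 -3.7] T [-1.48 -0.44  0.41] gap 0.0194 q [ 0.18  0.43 -0.27  2.08  0.19  0.65 -1.64]
   M 1.22 psi(pos) 9.13 r 0.1246
t 18.4 pos [ 0.4837 -0.0025  0.0707] xyaw -81.31 down [-0.    -0.002 -1.   ] F [ 2.2 -6.8 -3.4] T [-1.51 -0.45  0.39] gap 0.0194 q [ 0.18  0.43 -0.27  2.08  0.19  0.65 -1.64]
   M 1.27 psi(pos) 9.13 r 0.1245
scene [(array([0.6071, 0.0169]), np.float64(19.3)), (array([0.6056, 0.0188]), np.float64(24.3)), (array([0.6075, 0.0171]), np.float64(18.3)), (array([0.6075, 0.0171]), np.float64(18.6))] None
scene [(array([0.6095, 0.0145]), np.float64(16.8)), (array([0.6096, 0.0143]), np.float64(15.1)), (array([0.6117, 0.0124]), np.float64(20.4)), (array([0.6098, 0.0146]), np.float64(13.8))] None
```

```bash
python3 -c "
import numpy as np
v=lambda p,r=.124:-r*np.array([np.cos(np.radians(p)),np.sin(np.radians(p))])
def tab(p0,ps):
    print(p0,[ (round(p,1),*[round(float(x),4) for x in (v(p)-v(p0))/.4],round((p-p0)/45,4)) for p in ps])
tab(8.4,[11.4,14.4,16.4,18.4])
print([(r,(v(18.4,r)-v(18.4))/.4) for r in (.134,.149,.164,.179,.194,.244)])
"
```

```text
8.4 [(11.4, 0.0028, -0.016, 0.0667), (14.4, 0.0064, -0.0318, 0.1333), (16.4, 0.0093, -0.0422, 0.1778), (18.4, 0.0125, -0.0526, 0.2222)]
[(0.134, array([-0.0237219 , -0.00789123])), (0.149, array([-0.05930475, -0.01972806])), (0.164, array([-0.0948876, -0.0315649])), (0.179, array([-0.13047045, -0.04340174])), (0.194, array([-0.1660533 , -0.05523858])), (0.244, array([-0.2846628 , -0.09469471]))]
```

>>> carry_out(
  plan=[0.1,0.0028,-0.016,0,0,0,0.0667,0.1,0.0064,-0.0318,0,0,0,0.1333,0.1,0.0093,-0.0422,0,0,0,0.1778,0.1,0.0125,-0.0526,0,0,0,0.2222,0.1,0.0125,-0.0526,0,0,0,0.2222],
)

```text
time_s: 18.9
ee_pos: [0.4886, -0.0224, 0.0706]
tcp_rot: [0.574, -0.413, 0.412, -0.574]
wrist_force: [0.3, -2.1, -2.7]
finger_gap: 0.0197
```

```bash
python3 -c "
from h import *;mom()
import pickle
P={n:arm.read_camera(n) for n in ('scene',)}
pickle.dump(P,open('P10.pkl','wb'));mom()
save(P['scene'],'scene11.png',(240,150,340,250),6)
"
```

```text
t 18.9 pos [ 0.4886 -0.0224  0.0706] xyaw -71.39 down [-0.001  0.    -1.   ] F [ 0.3 -2.1 -2.7] T [-0.65 -0.31 -0.18] gap 0.0197 q [ 0.25  0.44 -0.31  2.07  0.21  0.66 -1.45]
   M 0.09 psi(pos) 18.58 r 0.1246
t 18.95 pos [ 0.4886 -0.0223  0.0706] xyaw -71.41 down [-0.001  0.    -1.   ] F [ 1.9 -4.  -3.4] T [-0.76 -0.27 -0.23] gap 0.0194 q [ 0.25  0.44 -0.31  2.07  0.21  0.66 -1.45]
   M 0.32 psi(pos) 18.55 r 0.1245
```

View pics/scene11.png

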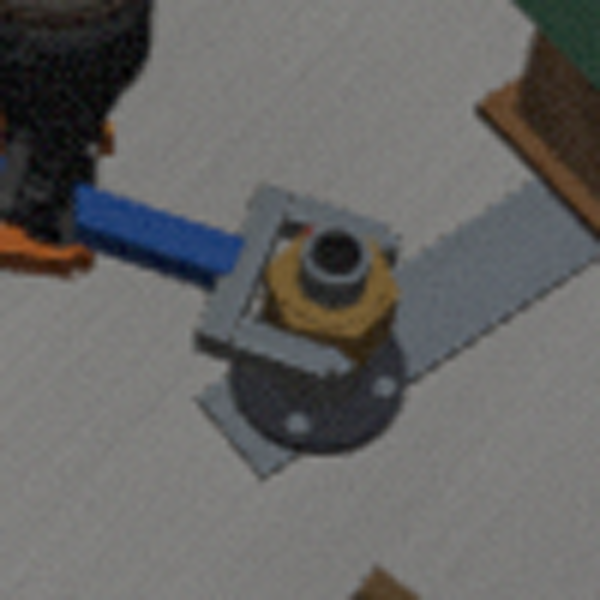

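```bash
cat >> wpose.py <<'E'
def hand(p,roi,h):
    hsv=cv2.cvtColor(p["image"],cv2.COLOR_RGB2HSV).astype(int)
    m=np.zeros(hsv.shape[:2],bool); m[roi[1]:roi[3],roi[0]:roi[2]]=1
    b=m&(hsv[...,0]>100)&(hsv[...,0]<130)&(hsv[...,1]>120)&(hsv[...,2]>40)
    v,u=np.nonzero(b); w=world(p,u,v); k=abs(w[:,2]-h)<.006; W=w[k]
    r=cv2.fitLine(W[:,:2].astype(np.float32)*1000,cv2.DIST_L2,0,.01,.01).ravel()
    return k.sum(),np.degrees(np.arctan2(r[1],r[0])),W.mean(0)
E
python3 -c "
from wpose import *
import pickle
for k,e,h in (('P3',64.5,.0805),('P4',63.7,.084),('P5',53.7,.084),('P6',47.8,.084),('P7',17.7,.084),('P8',10.25,.084),('P9',8.7,.084),('P10',18.6,.084)):
    P=pickle.load(open(k+'.pkl','rb'))
    print(k,e,hand(P['scene'],(200,150,300,270),h))
P=pickle.load(open('P10.pkl','rb'))
tilt(P['scene'],(240,170,312,225),np.array([.4886+.0015,-.0223]),np.radians(18.6),.06,.09)
P=pickle.load(open('P4.pkl','rb'))
tilt(P['scene'],(240,170,312,225),np.array([.5513+.0015,-.0935]),np.radians(63.7),.06,.09)
"
```

```text
P3 64.5 (np.int64(319), np.float32(64.97042), array([ 0.53526225, -0.13966203,  0.08088876]))
P4 63.7 (np.int64(301), np.float32(64.05894), array([ 0.56238249, -0.0794766 ,  0.08480325]))
P5 53.7 (np.int64(312), np.float32(54.232918), array([ 0.54838477, -0.06998961,  0.08492673]))
P6 47.8 (np.int64(318), np.float32(48.64452), array([ 0.54052793, -0.06324381,  0.08485962]))
P7 17.7 (np.int64(268), np.float32(17.648651), array([ 0.52076545, -0.01464526,  0.0847822 ]))
P8 10.25 (np.int64(238), np.float32(9.308235), array([ 0.52327802, -0.00117897,  0.08489569]))
P9 8.7 (np.int64(235), np.float32(7.4171743), array([0.5230606 , 0.00088572, 0.08463388]))
P10 18.6 (np.int64(256), np.float32(18.193905), array([ 0.51974436, -0.01535956,  0.08467951]))
(20, 40) 45 z 0.0853 ly [-9.  -0.9  8.7] lxmax 39.6
(40, 60) 44 z 0.0851 ly [-8.7 -0.8  8.4] lxmax 59.8
(60, 84) 52 z 0.0849 ly [-8.6  0.4  7.6] lxmax 83.5
(84, 96) 125 z 0.0837 ly [-39.1  -0.5  37.7] lxmax 95.9
(96, 120) 115 z 0.0842 ly [-39.5 -16.5  38.5] lxmax 119.9
(120, 150) 144 z 0.0833 ly [-39.1 -20.4  37.7] lxmax 149.9
(20, 40) 31 z 0.0852 ly [-8.7 -1.9  6.8] lxmax 40.0
(40, 60) 48 z 0.0854 ly [-8.3  0.6  8.2] lxmax 59.3
(60, 84) 60 z 0.0845 ly [-9.  -0.7  8.2] lxmax 83.2
(84, 96) 116 z 0.0837 ly [-37.8  -2.1  38.5] lxmax 95.9
(96, 120) 168 z 0.0838 ly [-39.9 -12.9  38.9] lxmax 119.9
(120, 150) 98 z 0.0836 ly [-39.8 -26.7  39. ] lxmax 148.7
```

>>> carry_out(
  plan=[0.1,0.001,-0.003,0,0,0,0,0.1,0.001,-0.003,0,0,0,0],
)

```text
time_s: 19.15
ee_pos: [0.4888, -0.0226, 0.0705]
tcp_rot: [0.575, -0.413, 0.412, -0.575]
wrist_force: [-0.1, -1.1, -3.0]
finger_gap: 0.0194
```

```bash
python3 -c "
from h import *;mom()"
```

```text
t 19.15 pos [ 0.4888 -0.0226  0.0705] xyaw -71.3 down [-0.001  0.001 -1.   ] F [-0.1 -1.1 -3. ] T [-0.17 -0.05 -0.28] gap 0.0194 q [ 0.25  0.44 -0.31  2.07  0.21  0.66 -1.44]
   M -0.15 psi(pos) 18.69 r 0.1245
```

>>> carry_out(
  plan=[0.1,-0.002,0.0065,0,0,0,-0.028,0.1,-0.004,0.0129,0,0,0,-0.0555,0.1,-0.004,0.0129,0,0,0,-0.0555],
)

```text
time_s: 19.45
ee_pos: [0.4872, -0.0176, 0.0706]
tcp_rot: [0.566, -0.425, 0.424, -0.565]
wrist_force: [-0.3, -0.2, -3.3]
finger_gap: 0.0192
```

```bash
python3 -c "
from h import *;mom()"
```

```text
t 19.45 pos [ 0.4872 -0.0176  0.0706] xyaw -73.82 down [-0.001  0.    -1.   ] F [-0.3 -0.2 -3.3] T [-0.18  0.18 -0.13] gap 0.0192 q [ 0.23  0.44 -0.3   2.07  0.21  0.66 -1.49]
   M -0.12 psi(pos) 16.3 r 0.1245
```

>>> carry_out(
  plan=[0.1,-0.024,-0.007,0,0,0,0,0.1,-0.048,-0.014,0,0,0,0,0.1,-0.072,-0.021,0,0,0,0,0.1,-0.096,-0.028,0,0,0,0,0.1,-0.12,-0.035,0,0,0,0],
)

```text
time_s: 19.95
ee_pos: [0.4409, -0.0313, 0.0715]
tcp_rot: [-0.565, 0.424, -0.425, 0.566]
wrist_force: [-1.8, -0.8, -4.5]
finger_gap: 0.0193
```

```bash
python3 -c "
from h import *;mom()"
```

```text
t 19.95 pos [ 0.4409 -0.0313  0.0715] xyaw -73.7 down [ 0.002  0.    -1.   ] F [-1.8 -0.8 -4.5] T [-0.12  0.32  0.03] gap 0.0193 q [ 0.28  0.37 -0.31  2.18  0.19  0.61 -1.46]
   M 0.07 psi(pos) 16.34 r 0.1728
```

>>> carry_out(
  plan=[0.1,-0.03,-0.009,0,0,0,0,0.1,-0.05,-0.0145,0,0,0,0,0.1,-0.05,-0.05,0.05,0,0,0,0.1,-0.04,-0.15,0.1,0,0,0,0.1,-0.03,-0.25,0.1,0,0,0],
)

```text
time_s: 20.45
ee_pos: [0.4286, -0.133, 0.1126]
tcp_rot: [-0.566, 0.423, -0.425, 0.566]
wrist_force: [1.9, 0.0, -4.3]
finger_gap: 0.019
```

```bash
python3 -c "
from h import *;st()
import pickle
P={n:arm.read_camera(n) for n in ('scene','top')}
pickle.dump(P,open('P11.pkl','wb'));st()
save(P['scene'],'scene12.png',s=1.5)
save(P['top'],'top12.png',(200,120,310,230),6)
from nutfit import *
P0=pickle.load(open('P1.pkl','rb'))
for P in (P0,P):
 for n,cr in (('scene',(282,178,320,225)),('top',(228,145,258,178))):
    p=P[n]; f=fit(p,cr,np.array([.6075,.0162]) if n=='scene' else np.array([.604,.0162]))
    print(n,[(np.round(b[1],4),round(b[2],1)) for b in f[:2]],reds(p,n,f[0][1]))
"
```

```text
t 20.45 pos [ 0.4286 -0.133   0.1126] xyaw -73.66 down [ 0.003 -0.001 -1.   ] F [ 1.9  0.  -4.3] T [-0.09 -0.03 -0.02] gap 0.019 q [ 0.5   0.3  -0.29  2.15  0.13  0.71 -1.17]
t 20.55 pos [ 0.4275 -0.1387  0.1113] xyaw -74.3 down [ 0.002 -0.003 -1.   ] F [ 0.5  0.1 -3.9] T [-0.    0.13 -0.02] gap 0.0192 q [ 0.5   0.3  -0.29  2.14  0.13  0.71 -1.17]
scene [(array([0.6082, 0.0161]), np.float64(3.5)), (array([0.6081, 0.0162]), np.float64(3.1))] (1, array([0.583 , 0.0161]), np.float64(-179.86632926982824), np.float64(0.025177326861284096))
top [(array([0.6033, 0.0162]), np.float64(0.5)), (array([0.6036, 0.0163]), np.float64(0.9))] (2, array([0.5799, 0.0137]), np.float64(-173.7618253542941), np.float64(0.023628820872198687))
scene [(array([0.6082, 0.0161]), np.float64(24.8)), (array([0.6082, 0.0161]), np.float64(24.8))] None
top [(array([0.6032, 0.0162]), np.float64(29.0)), (array([0.6035, 0.0163]), np.float64(28.6))] (2, array([0.5841, 0.03  ]), np.float64(144.17068181987057), np.float64(0.02352908748185978))
```

View pics/scene12.png

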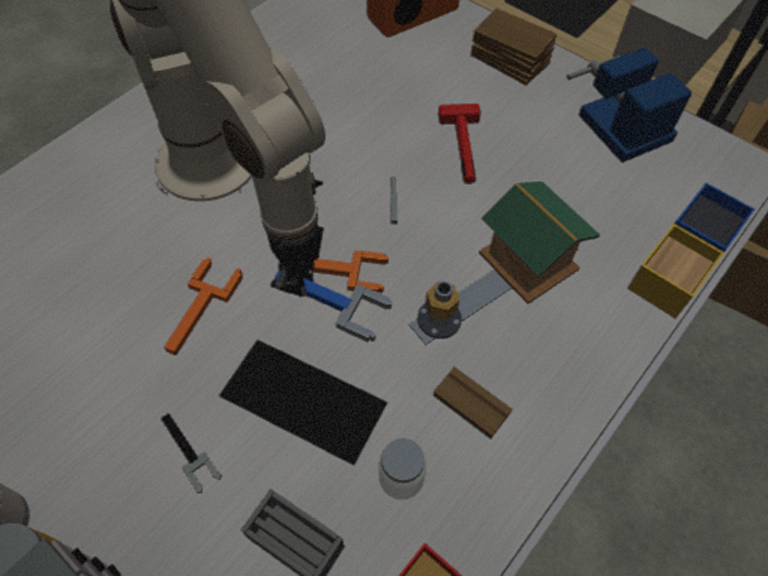

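View pics/top12.png

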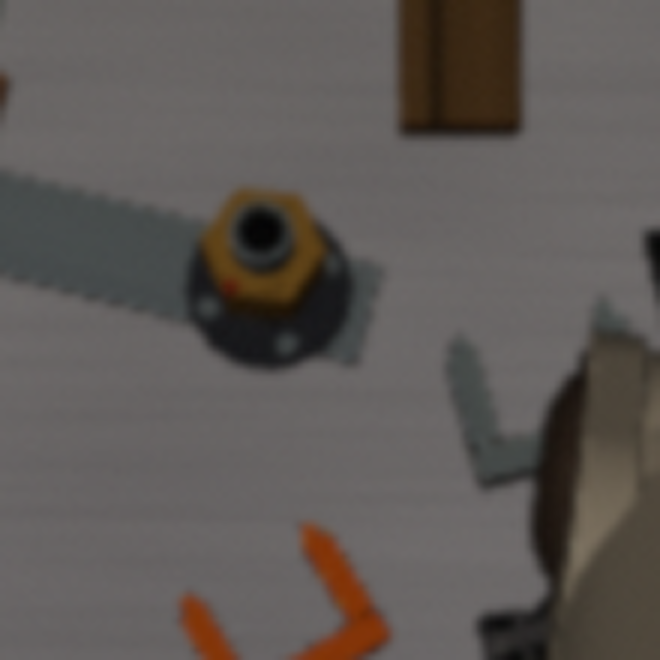

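```bash
python3 -c "
from nutfit import *
import pickle
c=np.array([.6078,.0163])
for k in ('P1','P3','P4','P5','P6','P7','P8','P9','P10','P11'):
  P=pickle.load(open(k+'.pkl','rb')); r=[]
  for cr in ((284,178,320,205),(283,180,322,206)):
    f=fit(P['scene'],cr,c); r+= [(np.round(b[1],4).tolist(),round(b[2],1),round(b[0],4)) for b in f[:2]]
  print(k,r)
  save(P['scene'],'n_'+k+'.png',(280,175,325,215),8)
"
python3 - <<'E'
import cv2,numpy as np
I=[cv2.imread(f"pics/n_{k}.png") for k in ("P4","P9","P10","P11")]
m=cv2.resize(np.vstack([np.hstack(I[:2]),np.hstack(I[2:])]),(720,640)); m=np.clip(m*1.6,0,255).astype(np.uint8); cv2.imwrite("pics/ncmp.png",m)
E
```

```text
P1 [([0.6075, 0.0163], np.float64(2.6), np.float64(0.804)), ([0.6075, 0.0163], np.float64(2.6), np.float64(0.8041)), ([0.6075, 0.0164], np.float64(2.9), np.float64(0.7944)), ([0.6075, 0.0164], np.float64(2.9), np.float64(0.7949))]
P3 [([0.6075, 0.0163], np.float64(2.7), np.float64(0.7912)), ([0.6075, 0.0163], np.float64(2.7), np.float64(0.7915)), ([0.6075, 0.0165], np.float64(3.1), np.float64(0.7732)), ([0.6076, 0.0165], np.float64(3.1), np.float64(0.7738))]
P4 [([0.6075, 0.0166], np.float64(4.4), np.float64(0.9619)), ([0.6075, 0.0166], np.float64(4.4), np.float64(0.9619)), ([0.6077, 0.0166], np.float64(5.3), np.float64(0.998)), ([0.6076, 0.0168], np.float64(4.8), np.float64(0.999))]
P5 [([0.6074, 0.0164], np.float64(3.4), np.float64(0.9043)), ([0.6074, 0.0164], np.float64(3.4), np.float64(0.9044)), ([0.6077, 0.0168], np.float64(4.0), np.float64(0.8753)), ([0.6077, 0.0167], np.float64(4.0), np.float64(0.8754))]
P6 [([0.6075, 0.0166], np.float64(0.6), np.float64(0.9444)), ([0.6075, 0.0165], np.float64(0.7), np.float64(0.9452)), ([0.6078, 0.0167], np.float64(0.4), np.float64(0.9054)), 
[... 532 characters left out ...]
[0.6076, 0.017], np.float64(18.5), np.float64(1.0861)), ([0.606, 0.0183], np.float64(23.8), np.float64(1.0863)), ([0.6075, 0.0171], np.float64(18.9), np.float64(1.1035)), ([0.6075, 0.0171], np.float64(18.7), np.float64(1.1037))]
P10 [([0.6073, 0.0167], np.float64(26.3), np.float64(0.9584)), ([0.6073, 0.0167], np.float64(26.6), np.float64(0.9594)), ([0.6073, 0.0166], np.float64(28.4), np.float64(0.9603)), ([0.6073, 0.0168], np.float64(28.2), np.float64(0.9608))]
P11 [([0.6079, 0.0162], np.float64(27.6), np.float64(0.6902)), ([0.6079, 0.0163], np.float64(27.6), np.float64(0.6907)), ([0.608, 0.0162], np.float64(27.5), np.float64(0.7111)), ([0.6082, 0.016], np.float64(26.9), np.float64(0.7123))]
```

View pics/ncmp.png

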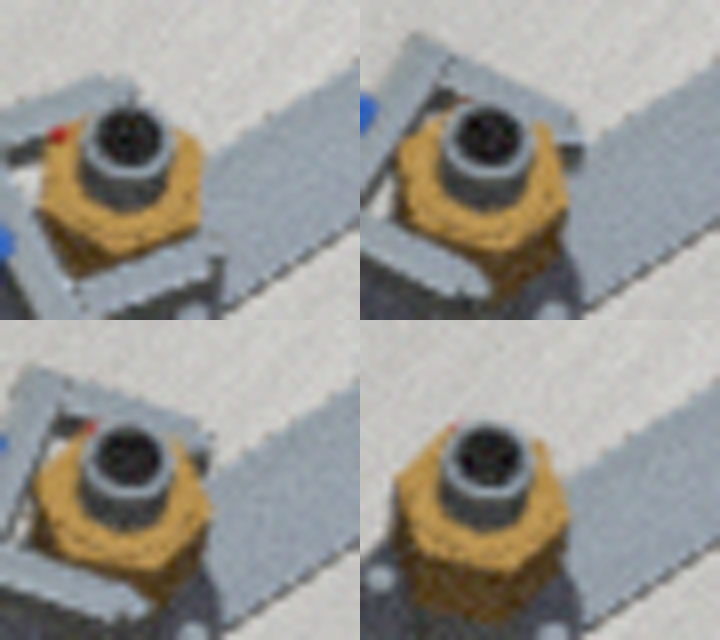

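>>> carry_out(
  plan=[0.1,0,0,0,0,0,0,0.1,0,0,0,0,0,0],
)

```text
time_s: 20.75
ee_pos: [0.4265, -0.1312, 0.1101]
tcp_rot: [0.566, -0.425, 0.424, -0.565]
wrist_force: [0.4, -0.0, -3.2]
finger_gap: 0.0191
```

```bash
python3 -c "
from h import *
import pickle
s=st()
L=[];T=[]
for i in range(3): L.append(arm.read_camera('scene'));T.append(arm.read_camera('top'))
S=dict(L[0]);S['image']=np.mean([p['image'].astype(float) for p in L],0)
Q=dict(T[0]);Q['image']=np.mean([p['image'].astype(float) for p in T],0)
pickle.dump((S,Q),open('PA.pkl','wb'))
from nutfit import *
for n,p,cr in (('scene',S,(282,178,320,225)),('scene',S,(284,178,320,205)),('top',Q,(228,145,258,178)),('top',Q,(232,145,256,173))):
    f=fit(p,cr,np.array([.6075,.0162]) if n=='scene' else np.array([.604,.0162]))
    print(n,[(np.round(b[1],4),round(b[2],1)) for b in f[:2]],reds(p,n,f[0][1]))
from wpose import *
p=L[0];o=s['ee_pos'][:2]
tilt(p,(170,170,280,250),o+[.0015,0],np.radians(16.3),.09,.14)
P=pickle.load(open('P0.pkl','rb'))
"
```

```text
t 20.75 pos [ 0.4265 -0.1312  0.1101] xyaw -73.77 down [-0.002  0.001 -1.   ] F [ 0.4 -0.  -3.2] T [0.01 0.15 0.01] gap 0.0191 q [ 0.5   0.31 -0.29  2.15  0.13  0.71 -1.17]
scene [(array([0.6082, 0.016 ]), np.float64(24.9)), (array([0.6082, 0.0161]), np.float64(24.6))] None
scene [(array([0.6079, 0.0161]), np.float64(27.1)), (array([0.6073, 0.0166]), np.float64(28.4))] None
top [(array([0.6032, 0.0162]), np.float64(28.8)), (array([0.6031, 0.0162]), np.float64(29.2))] (2, array([0.5841, 0.03  ]), np.float64(144.27528571597452), np.float64(0.023578559386992416))
top [(array([0.6031, 0.0162]), np.float64(30.9)), (array([0.6031, 0.0162]), np.float64(29.3))] (2, array([0.5841, 0.03  ]), np.float64(144.00744557550942), np.float64(0.023479214286868083))
(20, 40) 51 z 0.1217 ly [-7.9 -0.1  8.4] lxmax 40.0
(40, 60) 51 z 0.1193 ly [-8.9 -0.5  8.7] lxmax 59.8
(60, 84) 60 z 0.1172 ly [-8.2 -0.6  7.5] lxmax 83.8
(84, 96) 153 z 0.1145 ly [-37.3  -0.4  36.5] lxmax 96.0
(96, 120) 122 z 0.1131 ly [-39.4  25.3  38. ] lxmax 119.7
(120, 150) 138 z 0.1109 ly [-39.2  24.7  37.1] lxmax 145.1
```

```bash
python3 -c "
from h import *
ps=np.radians(28)
t=Rn.from_rotvec(np.radians(6)*np.array([np.sin(ps),-np.cos(ps),0]))
for f in (.5,1): 
  t=Rn.from_rotvec(f*np.radians(6)*np.array([np.sin(ps),-np.cos(ps),0]))
  print((t*Rn.from_euler('z',11.8*f,degrees=True)).as_rotvec(degrees=True)/45)
"
```

```text
[ 0.02823974 -0.0604226   0.13108115]
[ 0.05025193 -0.12375559  0.26198221]
```

>>> carry_out(
  plan=[0.1,0.006,0.03,0,0.012,-0.028,0.06,0.1,0.015,0.07,0,0.026,-0.06,0.13,0.1,0.025,0.12,0,0.04,-0.1,0.21,0.1,0.031,0.1495,0,0.05,-0.124,0.262,0.1,0.031,0.1495,0,0.05,-0.124,0.262],
  newtons=120,
)

```text
time_s: 21.55
ee_pos: [0.4397, -0.0708, 0.1106]
tcp_rot: [-0.574, 0.344, -0.382, 0.638]
wrist_force: [0.2, -0.1, -3.7]
finger_gap: 0.0188
```

>>> carry_out(
  plan=[0.1,0,0,-0.02,0,0,0,0.1,0,0,-0.05,0,0,0,0.1,0,0,-0.08,0,0,0,0.1,0,0,-0.095,0,0,0,0.1,0,0,-0.095,0,0,0],
)

```text
time_s: 22.05
ee_pos: [0.4392, -0.0724, 0.0714]
tcp_rot: [-0.574, 0.346, -0.382, 0.637]
wrist_force: [0.1, -0.3, -4.6]
finger_gap: 0.0189
```

```bash
python3 -c "
from wpose import *
import pickle
P={n:arm.read_camera(n) for n in ('scene','top')}
pickle.dump(P,open('P12.pkl','wb'));s=st()
save(P['scene'],'scene13.png',(200,140,340,260),5)
tilt(P['scene'],(200,160,310,240),s['ee_pos'][:2]+[.0015,0],np.radians(28),.05,.095)
print(hand(P['scene'],(200,150,300,240),.085))
"
```

```text
t 22.15 pos [ 0.4402 -0.0725  0.0725] xyaw -62.01 down [ 0.092  0.049 -0.995] F [ 1.   1.1 -4.1] T [-0.17  0.27  0.01] gap 0.0184 q [ 0.47  0.35 -0.36  2.23  0.13  0.5  -1.05]
(20, 40) 45 z 0.0859 ly [-8.7 -1.   7.6] lxmax 39.4
(40, 60) 49 z 0.0857 ly [-8.8 -0.4  8.3] lxmax 59.8
(60, 84) 60 z 0.0862 ly [-8.9 -0.3  8. ] lxmax 84.0
(84, 96) 117 z 0.0849 ly [-39.2   0.9  37.7] lxmax 95.6
(96, 120) 114 z 0.0855 ly [-38.6  26.   38.4] lxmax 120.0
(120, 150) 112 z 0.0854 ly [-39.4  25.9  37.1] lxmax 144.4
(np.int64(248), np.float32(26.211563), array([ 0.47520956, -0.05716209,  0.08524849]))
```

View pics/scene13.png

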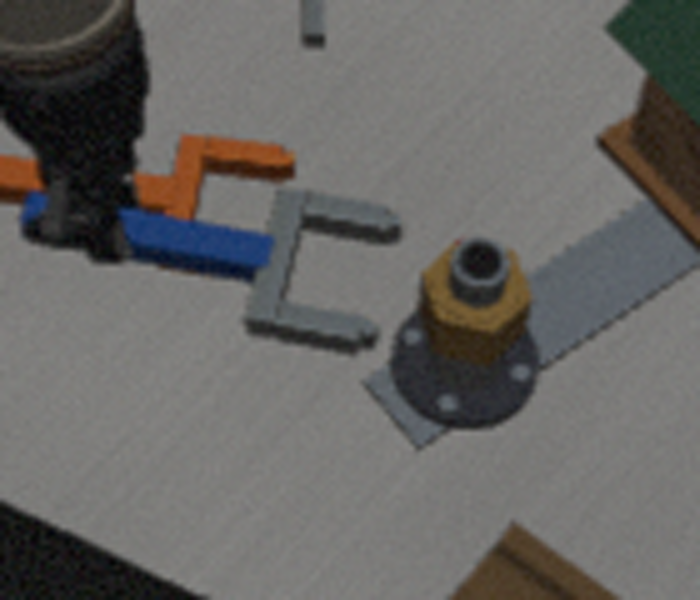

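>>> carry_out(
  plan=[0.1,0.03,0.016,0,0,0,0,0.1,0.06,0.032,0,0,0,0,0.1,0.08,0.0426,0,0,0,0,0.1,0.1,0.053,0,0,0,0,0.1,0.1,0.053,0,0,0,0],
)

```text
time_s: 22.65
ee_pos: [0.4821, -0.0498, 0.073]
tcp_rot: [-0.573, 0.343, -0.383, 0.638]
wrist_force: [0.5, 1.0, -3.9]
finger_gap: 0.0191
```

```bash
python3 -c "
from h import *;mom()"
```

```text
t 22.65 pos [ 0.4821 -0.0498  0.073 ] xyaw -61.88 down [ 0.094  0.05  -0.994] F [ 0.5  1.  -3.9] T [0.08 0.27 0.11] gap 0.0191 q [ 0.39  0.4  -0.35  2.15  0.15  0.53 -1.13]
   M 0.02 psi(pos) 28.32 r 0.1415
```

>>> carry_out(
  plan=[0.1,0.013,0.007,0,0,0,0,0.1,0.026,0.014,0,0,0,0,0.1,0.039,0.021,0,0,0,0,0.1,0.039,0.021,0,0,0,0],
)

```text
time_s: 23.05
ee_pos: [0.4969, -0.0423, 0.0729]
tcp_rot: [-0.573, 0.344, -0.383, 0.637]
wrist_force: [0.2, 1.0, -3.0]
finger_gap: 0.0184
```

```bash
python3 -c "
from wpose import *;mom()
p=arm.read_camera('scene');save(p,'scene14.png',(260,150,340,230),8)
from nutfit import *
f=fit(p,(284,178,320,205),np.array([.6075,.0162])); print([(np.round(b[1],4),round(b[2],1)) for b in f[:2]])
"
```

```text
t 23.05 pos [ 0.4969 -0.0423  0.0729] xyaw -61.97 down [ 0.094  0.049 -0.994] F [ 0.2  1.  -3. ] T [0.06 0.29 0.09] gap 0.0184 q [ 0.36  0.42 -0.34  2.12  0.16  0.54 -1.16]
   M -0.02 psi(pos) 28.48 r 0.1249
[(array([0.6074, 0.0166]), np.float64(25.8)), (array([0.6074, 0.0166]), np.float64(25.6))]
```

View pics/scene14.png

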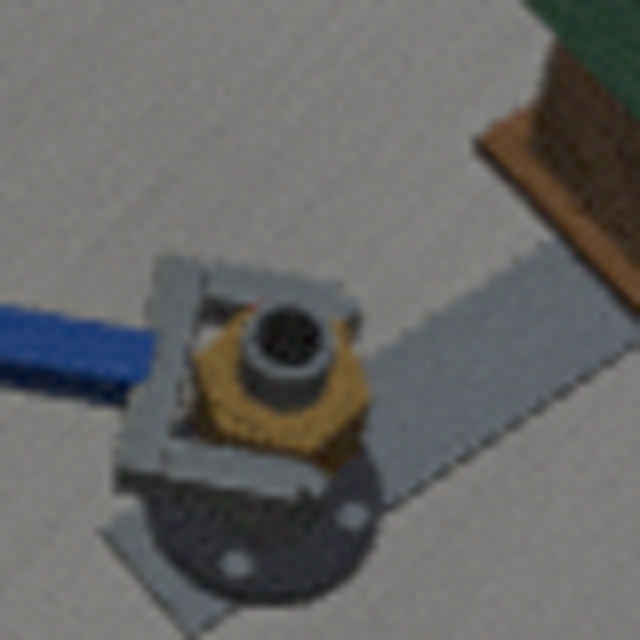

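```bash
python3 -c "
import numpy as np
v=lambda p,r=.125:-r*np.array([np.cos(np.radians(p)),np.sin(np.radians(p))])
def tab(p0,ps,r0=.126,r=.126):
    print(p0,[ (round(p,1),*[round(float(x),4) for x in (v(p,r)-v(p0,r0))/.4],round((p-p0)/45,4)) for p in ps])
tab(28,[25,22,19,16.5,16.5],.125)
tab(16.5,[14.5,12.5,12.5])
tab(12.5,[11.5,10.5])
tab(10.5,[9.5,9])
tab(9,[8.5,8])
"
```

```text
28 [(25, -0.0096, 0.0136, -0.0667), (22, -0.0161, 0.0287, -0.1333), (19, -0.0219, 0.0442, -0.2), (16.5, -0.0261, 0.0572, -0.2556), (16.5, -0.0261, 0.0572, -0.2556)]
16.5 [(14.5, -0.0029, 0.0106, -0.0444), (12.5, -0.0055, 0.0213, -0.0889), (12.5, -0.0055, 0.0213, -0.0889)]
12.5 [(11.5, -0.0011, 0.0054, -0.0222), (10.5, -0.0022, 0.0108, -0.0444)]
10.5 [(9.5, -0.001, 0.0054, -0.0222), (9, -0.0014, 0.0081, -0.0333)]
9 [(8.5, -0.0004, 0.0027, -0.0111), (8, -0.0008, 0.0054, -0.0222)]
```

>>> carry_out(
  plan=[0.1,-0.0096,0.0136,0,0,0,-0.0667,0.1,-0.0161,0.0287,0,0,0,-0.1333,0.1,-0.0219,0.0442,0,0,0,-0.2,0.1,-0.0261,0.0572,0,0,0,-0.2556,0.1,-0.0261,0.0572,0,0,0,-0.2556],
)

```text
time_s: 23.6
ee_pos: [0.4841, -0.0193, 0.0725]
tcp_rot: [-0.537, 0.4, -0.444, 0.595]
wrist_force: [-2.6, 0.3, -3.5]
finger_gap: 0.0184
```

```bash
python3 -c "
from h import *;mom()"
```

```text
t 23.6 pos [ 0.4841 -0.0193  0.0725] xyaw -73.43 down [ 0.099  0.029 -0.995] F [-2.6  0.3 -3.5] T [0.18 0.82 0.27] gap 0.0184 q [ 0.24  0.38 -0.28  2.16  0.15  0.51 -1.42]
   M 0.14 psi(pos) 16.62 r 0.128
```

>>> carry_out(
  plan=[0.1,-0.0029,0.0106,0,0,0,-0.0444,0.1,-0.0055,0.0213,0,0,0,-0.0889,0.1,-0.0055,0.0213,0,0,0,-0.0889],
)

```text
time_s: 23.9
ee_pos: [0.482, -0.0113, 0.0724]
tcp_rot: [-0.523, 0.419, -0.464, 0.58]
wrist_force: [-4.5, 1.9, -3.8]
finger_gap: 0.0189
```

```bash
python3 -c "
from h import *;mom()"
```

```text
t 23.9 pos [ 0.482  -0.0113  0.0724] xyaw -77.38 down [ 0.1    0.022 -0.995] F [-4.5  1.9 -3.8] T [0.3  1.08 0.54] gap 0.0189 q [ 0.2   0.38 -0.25  2.17  0.15  0.51 -1.51]
   M 0.17 psi(pos) 12.9 r 0.128
```

>>> carry_out(
  plan=[0.1,-0.0011,0.0054,0,0,0,-0.0222,0.1,-0.0022,0.0108,0,0,0,-0.0444,0.1,-0.0022,0.0108,0,0,0,-0.0444],
)

```text
time_s: 24.2
ee_pos: [0.4816, -0.0076, 0.0724]
tcp_rot: [-0.515, 0.428, -0.475, 0.571]
wrist_force: [-5.6, -1.5, -3.6]
finger_gap: 0.019
```

```bash
python3 -c "
from h import *;mom()
p=arm.read_camera('scene');save(p,'scene15.png',(260,150,340,230),8)
from nutfit import *
f=fit(p,(284,178,320,205),np.array([.6075,.0162])); print([(np.round(b[1],4),round(b[2],1)) for b in f[:2]])
"
```

```text
t 24.2 pos [ 0.4816 -0.0076  0.0724] xyaw -79.48 down [ 0.102  0.018 -0.995] F [-5.6 -1.5 -3.6] T [-0.37  1.26  0.9 ] gap 0.019 q [ 0.18  0.37 -0.24  2.17  0.15  0.5  -1.55]
   M 0.95 psi(pos) 11.25 r 0.1276
[(array([0.6077, 0.0168]), np.float64(17.4)), (array([0.6076, 0.0169]), np.float64(17.6))]
```

>>> carry_out(
  plan=[0.1,-0.0074,-0.0014,0,0,0,0,0.1,-0.01,-0.0018,0,0,0,0,0.1,-0.01,-0.0018,0,0,0,0],
)

```text
time_s: 24.55
ee_pos: [0.4812, -0.0075, 0.0737]
tcp_rot: [-0.513, 0.426, -0.476, 0.573]
wrist_force: [5.1, 0.7, -7.5]
finger_gap: 0.0188
```

```bash
python3 -c "
from h import *;mom()
p=arm.read_camera('scene');save(p,'scene16.png',(260,150,340,230),8)
from nutfit import *
f=fit(p,(284,178,320,205),np.array([.6075,.0162])); print([(np.round(b[1],4),round(b[2],1)) for b in f[:2]])
"
```

```text
t 24.55 pos [ 0.4812 -0.0075  0.0737] xyaw -79.49 down [ 0.108  0.02  -0.994] F [ 5.1  0.7 -7.5] T [-0.03 -0.25  0.91] gap 0.0188 q [ 0.18  0.37 -0.24  2.18  0.15  0.5  -1.55]
   M 0.96 psi(pos) 11.17 r 0.1279
[(array([0.6079, 0.0169]), np.float64(17.6)), (array([0.6077, 0.0169]), np.float64(17.7))]
```

View pics/scene16.png

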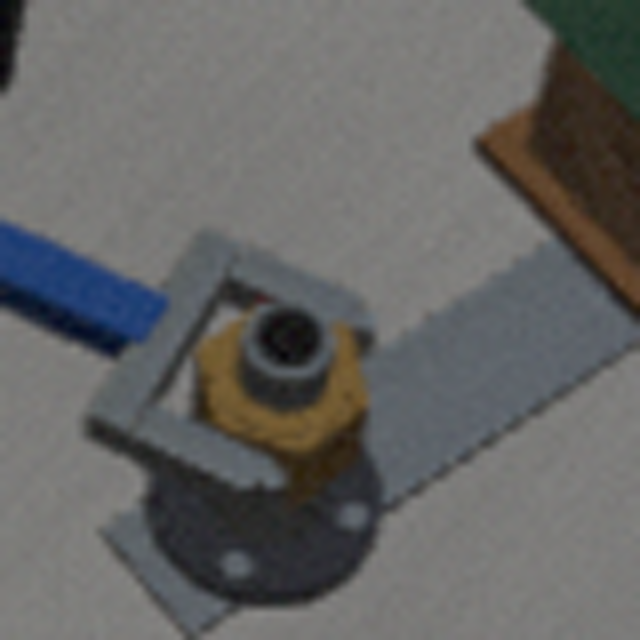

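>>> carry_out(
  plan=[0.1,0.0006,-0.0035,0,0,0,0.0145,0.1,0.001,-0.0065,0,0,0,0.0265,0.1,0.001,-0.0065,0,0,0,0.0265],
)

```text
time_s: 24.9
ee_pos: [0.4815, -0.0095, 0.0736]
tcp_rot: [-0.517, 0.421, -0.47, 0.578]
wrist_force: [4.6, 2.4, -7.6]
finger_gap: 0.0187
```

```bash
python3 -c "
from h import *;mom()
p=arm.read_camera('scene')
from nutfit import *
f=fit(p,(284,178,320,205),np.array([.6075,.0162])); print([(np.round(b[1],4),round(b[2],1)) for b in f[:2]])
"
```

```text
t 24.9 pos [ 0.4815 -0.0095  0.0736] xyaw -78.31 down [ 0.108  0.023 -0.994] F [ 4.6  2.4 -7.6] T [ 0.42 -0.26  0.62] gap 0.0187 q [ 0.19  0.37 -0.25  2.18  0.15  0.5  -1.52]
   M 0.45 psi(pos) 12.07 r 0.128
[(array([0.6079, 0.0169]), np.float64(18.4)), (array([0.608 , 0.0168]), np.float64(17.5))]
```

>>> carry_out(
  plan=[0.1,-0.0098,-0.002,0,0,0,0,0.1,-0.0196,-0.004,0,0,0,0,0.1,-0.0245,-0.005,0,0,0,0],
)

```text
time_s: 25.25
ee_pos: [0.4695, -0.0122, 0.0732]
tcp_rot: [-0.518, 0.423, -0.47, 0.576]
wrist_force: [0.8, -0.3, -4.2]
finger_gap: 0.0187
```

```bash
python3 -c "
from h import *;mom()
p=arm.read_camera('scene');save(p,'scene17.png',(260,150,340,230),8)
from nutfit import *
f=fit(p,(284,178,320,205),np.array([.6075,.0162])); print([(np.round(b[1],4),round(b[2],1)) for b in f[:2]])
"
```

```text
t 25.25 pos [ 0.4695 -0.0122  0.0732] xyaw -78.4 down [ 0.104  0.022 -0.994] F [ 0.8 -0.3 -4.2] T [0.12 0.33 0.18] gap 0.0187 q [ 0.2   0.36 -0.25  2.2   0.14  0.49 -1.52]
   M 0.25 psi(pos) 12.12 r 0.1403
[(array([0.6079, 0.0168]), np.float64(18.6)), (array([0.6078, 0.0168]), np.float64(20.6))]
```

>>> carry_out(
  plan=[0.1,-0.022,-0.0046,0,0,0,0,0.1,-0.05,-0.0104,0,0,0,0,0.1,-0.08,-0.0166,0,0,0,0,0.1,-0.11,-0.023,0,0,0,0,0.1,-0.1225,-0.0255,0,0,0,0],
)

```text
time_s: 25.8
ee_pos: [0.4173, -0.0233, 0.0724]
tcp_rot: [-0.519, 0.423, -0.469, 0.575]
wrist_force: [-0.4, -0.4, -3.2]
finger_gap: 0.0188
```

```bash
python3 -c "
from h import *;mom()
import pickle
P={n:arm.read_camera(n) for n in ('scene','top')}
pickle.dump(P,open('P13.pkl','wb'))
save(P['scene'],'scene18.png',(200,140,340,260),5)
save(P['top'],'top18.png',(200,120,310,230),6)
from nutfit import *
for n,cr in (('scene',(282,178,320,225)),('scene',(284,178,320,205)),('top',(228,145,258,178)),('top',(232,145,256,173))):
    p=P[n];f=fit(p,cr,np.array([.6075,.0162]) if n=='scene' else np.array([.604,.0162]))
    print(n,[(np.round(b[1],4),round(b[2],1)) for b in f[:2]],reds(p,n,f[0][1]))
from wpose import *
s=arm.state()
tilt(P['scene'],(190,150,310,240),s['ee_pos'][:2]+[.0015,0],np.radians(11.7),.05,.1)
"
```

```text
t 25.8 pos [ 0.4173 -0.0233  0.0724] xyaw -78.36 down [ 0.1    0.02  -0.995] F [-0.4 -0.4 -3.2] T [-0.09  0.34  0.03] gap 0.0188 q [ 0.25  0.29 -0.26  2.31  0.12  0.45 -1.48]
   M 0.1 psi(pos) 12.1 r 0.1937
scene [(array([0.6082, 0.0161]), np.float64(17.2)), (array([0.6082, 0.0162]), np.float64(16.8))] None
scene [(array([0.608 , 0.0165]), np.float64(21.0)), (array([0.6081, 0.0163]), np.float64(21.2))] None
top [(array([0.6032, 0.0162]), np.float64(27.9)), (array([0.6032, 0.0162]), np.float64(27.9))] (1, array([0.5856, 0.0328]), np.float64(136.75344412371828), np.float64(0.024126467774865448))
top [(array([0.6031, 0.0164]), np.float64(27.9)), (array([0.6031, 0.0164]), np.float64(28.0))] (1, array([0.5856, 0.0328]), np.float64(136.97886267253267), np.float64(0.02397391614965838))
(20, 40) 38 z 0.0867 ly [-8.1 -0.2  8.2] lxmax 39.5
(40, 60) 44 z 0.0875 ly [-8.8 -1.1  7.4] lxmax 59.9
(60, 84) 50 z 0.0877 ly [-8.4 -0.2  8. ] lxmax 83.3
(84, 96) 132 z 0.0861 ly [-39.3   1.3  37.7] lxmax 95.9
(96, 120) 108 z 0.0868 ly [-39.7  25.3  37.9] lxmax 120.0
(120, 150) 111 z 0.086 ly [-39.   25.2  37.3] lxmax 145.3
```

View pics/scene18.png

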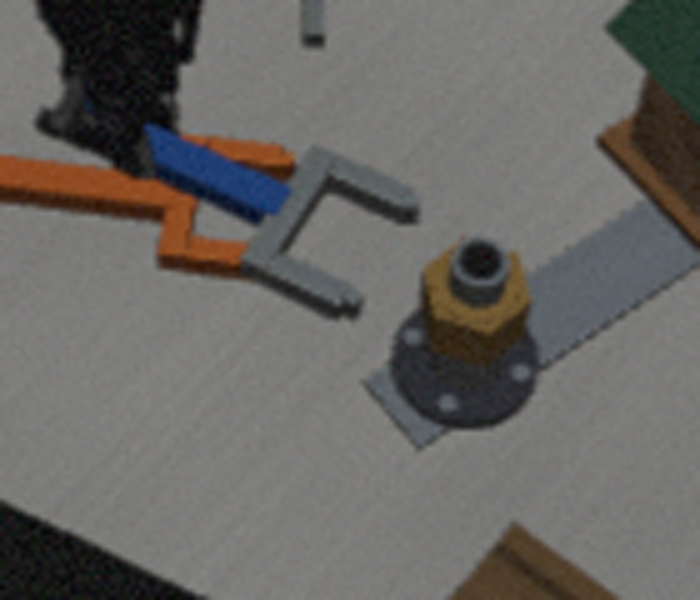

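View pics/top18.png

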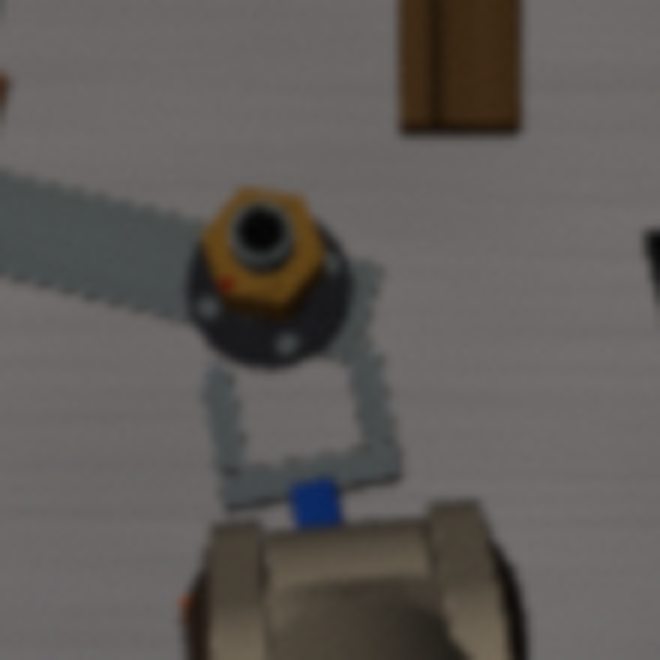

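```bash
cat > nf2.py <<'E'
from nutfit import *
def cost2(p,crop,c,yaw,rr=.0245,rd=.003,S=6):
    x0,y0,x1,y1=crop; im=p["image"][y0:y1,x0:x1].astype(float)/255
    t,a=hexmask(p,c,yaw,S=S,crop=crop)
    def poly(pts):
        m=np.zeros(((y1-y0)*S,(x1-x0)*S),np.float32)
        cv2.fillConvexPoly(m,(((np.array(pts)-[x0-.5,y0-.5])*S)*16).astype(np.int32).reshape(-1,1,2),1,shift=4); return cv2.resize(m,(x1-x0,y1-y0),interpolation=cv2.INTER_AREA)
    cc=c+rr*np.array([np.cos(yaw),np.sin(yaw)])
    d=poly([proj(p,[cc[0]+rd*np.cos(b),cc[1]+rd*np.sin(b),.0915]) for b in np.linspace(0,6.28,16)])
    pm=np.zeros(t.shape,np.float32)
    for z in np.linspace(.091,.114,8):
        pm=np.maximum(pm,poly([proj(p,[c[0]+.0165*np.cos(b),c[1]+.0165*np.sin(b),z]) for b in np.linspace(0,6.28,24)]))
    g=lambda m:cv2.GaussianBlur(m,(0,0),.6)
    t,a,d=g(t),g(a),g(d); w=pm<.05
    A=np.stack([t-d,a-t,d,np.ones_like(t)],-1)[w]; res=0
    for k in range(3):
        y=im[...,k][w]; x=np.linalg.lstsq(A,y,rcond=None)[0]; res+=((A@x-y)**2).mean()/y.var()
    return res
def fit2(p,crop,c,lo,hi):
    ys=np.arange(lo,hi,1.); 
    best=None
    for dx in (-.0012,-.0006,0,.0006,.0012):
        for dy in (-.0012,-.0006,0,.0006,.0012):
            r=[cost2(p,crop,np.array(c)+[dx,dy],np.radians(y),S=3) for y in ys]; i=int(np.argmin(r))
            if best is None or r[i]<best[0]: best=(r[i],dx,dy,ys[i],r)
    return np.round(best[:4],4)
E
cat > runf.py <<'E'
from nf2 import *
import pickle,sys
TC,SC=(230,147,256,172),(284,180,318,206)
def rep(k,P,lo,hi):
    print(k,"scene",fit2(P["scene"],SC,(.608,.0162),lo,hi),"top",fit2(P["top"],TC,(.6033,.0162),lo,hi),flush=True)
if __name__=="__main__":
    L=lambda k:pickle.load(open(k+".pkl","rb"))
    rep("P0",L("P0"),-35,-5)
    for k in ("P1","P3"): rep(k,L(k),-190,-160)
    rep("P11",L("P11"),125,160); rep("P13",L("P13"),122,157)
E
python3 runf.py
```

```text
P0 scene [ 6.869e-01 -6.000e-04  1.200e-03 -2.000e+01] top [ 1.3743e+00 -1.2000e-03  0.0000e+00 -1.8000e+01]
P1 scene [   0.8352    0.        0.     -177.    ] top [ 1.4493e+00 -1.2000e-03 -1.2000e-03 -1.8700e+02]
P3 scene [   0.8194    0.        0.     -177.    ] top [ 1.4477e+00 -1.2000e-03 -1.2000e-03 -1.8700e+02]
P11 scene [ 6.859e-01 -6.000e-04  6.000e-04  1.480e+02] top [ 1.3836e+00 -1.2000e-03  0.0000e+00  1.5500e+02]
P13 scene [ 7.076e-01 -6.000e-04  6.000e-04  1.440e+02] top [ 1.4132e+00 -1.2000e-03  0.0000e+00  1.5500e+02]
```

```bash
python3 -c "
from nutfit import *
import pickle
L=[arm.read_camera('scene') for i in range(4)]
pickle.dump(L,open('PN.pkl','wb'))
crops=[(282,178,320,225),(284,178,320,205),(283,180,322,206),(282,178,318,215),(285,182,317,208),(281,176,322,220)]
G=lambda k:pickle.load(open(k+'.pkl','rb'))['scene']
def avg(ps): q=dict(ps[0]); q['image']=np.mean([p['image'].astype(float) for p in ps],0); return q
for n,p in (('start',G('P0')),('snug',avg([G('P1'),G('P3'),G('P2')])),('P11',G('P11')),('now',avg(L+[G('P13')]))):
    print(n,[round(float(fit(p,c,np.array([.608,.0162]))[0][2]),1) for c in crops],flush=True)
"
```

```text
start [41.7, 40.6, 42.2, 42.4, 39.3, 41.3]
snug [3.2, 2.6, 2.9, 3.3, 3.7, 3.6]
P11 [24.8, 27.7, 27.3, 12.9, 25.4, 24.8]
now [18.8, 20.9, 19.9, 12.7, 22.4, 17.2]
```

>>> carry_out(
  plan=[0.1,0,-0.02,0.02,0,0,0,0.1,0.01,-0.07,0.04,0,0,0.015,0.1,0.035,-0.14,0.04,0,0,0.03,0.1,0.07,-0.22,0.04,0,0,0.045,0.1,0.1,-0.31,0.04,0,0,0.058],
)

```text
time_s: 26.6
ee_pos: [0.4613, -0.1472, 0.089]
tcp_rot: [-0.529, 0.409, -0.456, 0.588]
wrist_force: [1.2, -0.1, -3.9]
finger_gap: 0.0187
```

>>> carry_out(
  plan=[0.1,0.03,-0.09,0,0,0,0,0.1,0.055,-0.17,0,0,0,0,0.1,0.07,-0.24,0,0,0,0,0.1,0.074,-0.29,0,0,0,0,0.1,0.074,-0.297,0,0,0,0],
)

```text
time_s: 27.1
ee_pos: [0.4898, -0.2694, 0.0885]
tcp_rot: [-0.528, 0.411, -0.458, 0.585]
wrist_force: [-0.6, -0.2, -3.7]
finger_gap: 0.019
```

>>> carry_out(
  plan=[0.1,0,0,0,0,0,0,0.1,0,0,-0.03,0,0,0,0.1,0,0,-0.06,0,0,0,0.1,0,0,-0.06,0,0,0,0.1,0,0,-0.06,0,0,0],
)

```text
time_s: 27.6
ee_pos: [0.489, -0.2642, 0.0638]
tcp_rot: [-0.529, 0.411, -0.455, 0.587]
wrist_force: [-0.8, -0.1, -3.3]
finger_gap: 0.0184
```

```bash
python3 -c "
from wpose import *
import pickle
P={n:arm.read_camera(n) for n in ('scene','top')}
s=st()
save(P['scene'],'scene19.png',(120,170,300,320),4)
print(hand(P['scene'],(140,200,260,320),s['ee_pos'][2]+.0143))
tilt(P['scene'],(140,200,270,320),s['ee_pos'][:2]+[.0018,0],np.radians(14.2),s['ee_pos'][2]-.015,s['ee_pos'][2]+.03)
"
```

```text
t 27.7 pos [ 0.4897 -0.2651  0.0647] xyaw -75.66 down [ 0.102  0.026 -0.994] F [-0.4  0.6 -4.6] T [-0.04  0.33 -0.01] gap 0.0186 q [ 0.68  0.5  -0.23  1.98  0.07  0.59 -0.89]
(np.int64(309), np.float32(12.312158), array([ 0.52982082, -0.25572073,  0.07833206]))
(20, 40) 58 z 0.0786 ly [-8.1  0.3  7.9] lxmax 39.8
(40, 60) 64 z 0.0785 ly [-8.6 -0.3  8.5] lxmax 59.9
(60, 84) 74 z 0.079 ly [-8.7 -0.1  8.4] lxmax 83.6
(84, 96) 176 z 0.0771 ly [-38.    0.5  38. ] lxmax 95.8
(96, 120) 134 z 0.078 ly [-39.7  26.7  39.3] lxmax 119.9
(120, 150) 143 z 0.0777 ly [-39.7  26.3  38.6] lxmax 145.1
```

View pics/scene19.png

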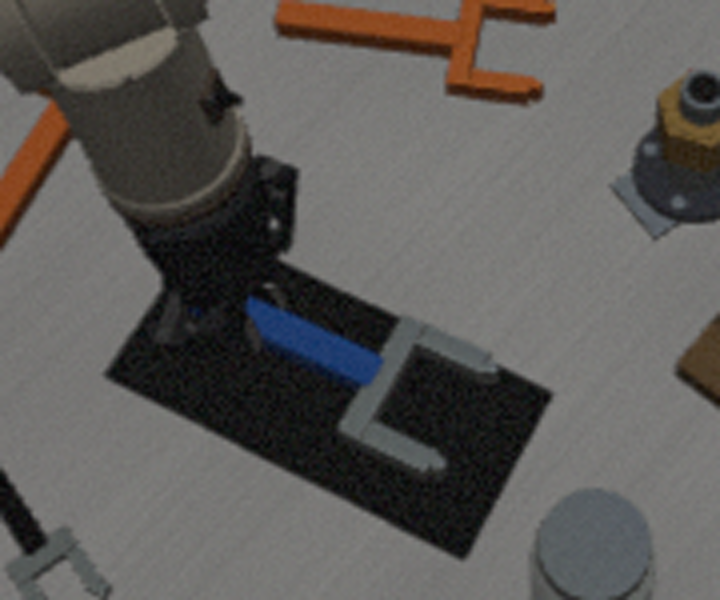

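>>> carry_out(
  plan=[0.1,-0.006,-0.002,-0.04,0,0,0,0.1,-0.006,-0.002,-0.08,0,0,0,0.1,-0.006,-0.002,-0.11,0,0,0,0.1,-0.006,-0.002,-0.125,0,0,0,0.1,-0.006,-0.002,-0.129,0,0,0],
)

```text
time_s: 28.2
ee_pos: [0.4869, -0.2659, 0.0125]
tcp_rot: [-0.528, 0.411, -0.456, 0.587]
wrist_force: [0.1, 0.1, -2.7]
finger_gap: 0.0186
```

>>> carry_out(
  plan=[0.1,0,0,0,0,0,0,0.1,0,0,0,0,0,0],
)

```text
time_s: 28.4
ee_pos: [0.4877, -0.2665, 0.0137]
tcp_rot: [-0.528, 0.41, -0.456, 0.587]
wrist_force: [-0.8, -0.5, -4.1]
finger_gap: 0.0191
```

```bash
python3 -c "
from wpose import *
s=st()"
```

```text
t 28.4 pos [ 0.4877 -0.2665  0.0137] xyaw -75.69 down [ 0.103  0.025 -0.994] F [-0.8 -0.5 -4.1] T [-0.1   0.24 -0.01] gap 0.0191 q [ 0.67  0.59 -0.21  1.99  0.09  0.49 -0.9 ]
```

Still hanging (−4 N ≈ its weight); lower 1–2 mm more.

>>> carry_out(
  plan=[0.1,0,0,-0.0025,0,0,0,0.1,0,0,-0.005,0,0,0,0.1,0,0,-0.005,0,0,0],
)

```text
time_s: 28.7
ee_pos: [0.4879, -0.2666, 0.012]
tcp_rot: [-0.528, 0.41, -0.457, 0.587]
wrist_force: [-0.0, 0.1, 3.0]
finger_gap: 0.0185
```

```bash
python3 -c "
from wpose import *
s=st()"
```

```text
t 28.7 pos [ 0.4879 -0.2666  0.012 ] xyaw -75.7 down [ 0.103  0.025 -0.994] F [-0.   0.1  3. ] T [-0.01  0.58 -0.03] gap 0.0185 q [ 0.66  0.59 -0.21  1.99  0.09  0.49 -0.91]
```

>>> carry_out(
  plan=[0.4,0,0,0,0,0,0,0.8,0,0,0,0,0,0,1,0,0,0,0,0,0,1,0,0,0,0,0,0,1,0,0,0.02,0,0,0],
)

```text
time_s: 29.2
ee_pos: [0.4862, -0.2657, 0.0184]
tcp_rot: [-0.528, 0.411, -0.455, 0.587]
wrist_force: [-0.1, 0.5, -0.9]
finger_gap: 0.0851
```

>>> carry_out(
  plan=[1,0,0,0.1,0,0,0,1,0,0,0.2,0,0,0,1,-0.05,-0.1,0.3,0,0,0,1,-0.1,-0.2,0.38,0,0,0,1,-0.15,-0.3,0.45,0,0,0],
)

```text
time_s: 29.7
ee_pos: [0.4337, -0.3737, 0.1922]
tcp_rot: [-0.529, 0.409, -0.456, 0.587]
wrist_force: [0.3, -1.3, 0.2]
finger_gap: 0.0855
```

>>> carry_out(
  plan=[1,-0.05,-0.1,0,0,0,0,1,-0.1,-0.2,0,0,0,0,1,-0.1,-0.3,0,0,0,0,1,-0.1,-0.35,0,0,0,0],
)

```text
time_s: 30.1
ee_pos: [0.3912, -0.5175, 0.1903]
tcp_rot: [-0.528, 0.411, -0.458, 0.585]
wrist_force: [0.3, -0.1, 0.2]
finger_gap: 0.0855
```

```bash
python3 -c "
from wpose import *
import pickle
st()
P={n:arm.read_camera(n) for n in ('scene','top')}
pickle.dump(P,open('PF.pkl','wb'))
save(P['scene'],'scene20.png',s=1.5);save(P['top'],'top20.png',s=1.5)
for n,dx,roi in (('scene',.002,(140,220,270,320)),('top',-.002,(300,145,375,250))):
    p=P[n]; print(n,hand(p,roi,.026))
    P0=pickle.load(open('P0.pkl','rb'))[n]; print(' before',hand(P0,roi,.026))
    tilt(p,roi,np.array([.4868+dx,-.2658]),np.radians(14.2),.012,.05)
"
```

```text
t 30.1 pos [ 0.3912 -0.5175  0.1903] xyaw -75.98 down [ 0.101  0.022 -0.995] F [ 0.3 -0.1  0.2] T [-0.01  0.06 -0.  ] gap 0.0855 q [ 1.07  0.49 -0.18  1.64 -0.01  0.98 -0.41]
scene (np.int64(446), np.float32(14.473858), array([ 0.50676815, -0.26413467,  0.02527181]))
 before (np.int64(442), np.float32(14.030835), array([ 0.50603875, -0.26289788,  0.02541697]))
(20, 40) 54 z 0.0259 ly [-8.9 -0.8  7.8] lxmax 39.8
(40, 60) 52 z 0.0256 ly [-7.6 -0.4  8.1] lxmax 59.0
(60, 84) 67 z 0.0255 ly [-8.5  0.   8.6] lxmax 83.6
(84, 96) 163 z 0.0247 ly [-38.7  -0.9  37.7] lxmax 95.6
(96, 120) 112 z 0.0246 ly [-39.1  25.6  38.9] lxmax 119.9
(120, 150) 126 z 0.0242 ly [-39.7  25.2  38.5] lxmax 146.4
top (np.int64(366), np.float32(14.357298), array([ 0.50095978, -0.26251477,  0.02547526]))
 before (np.int64(359), np.float32(14.407795), array([ 0.49968639, -0.26153885,  0.02571498]))
(20, 40) 46 z 0.0252 ly [-8.7  0.6  8.7] lxmax 39.6
(40, 60) 42 z 0.0254 ly [-8.  -0.1  8.4] lxmax 59.9
(60, 84) 55 z 0.0254 ly [-8.4  0.1  8.8] lxmax 83.9
(84, 96) 118 z 0.0249 ly [-38.6   0.6  39.5] lxmax 95.9
(96, 120) 85 z 0.024 ly [-38.7  25.8  39.7] lxmax 119.9
(120, 150) 86 z 0.0232 ly [-39.7 -14.5  39.6] lxmax 146.0
```

View pics/scene20.png

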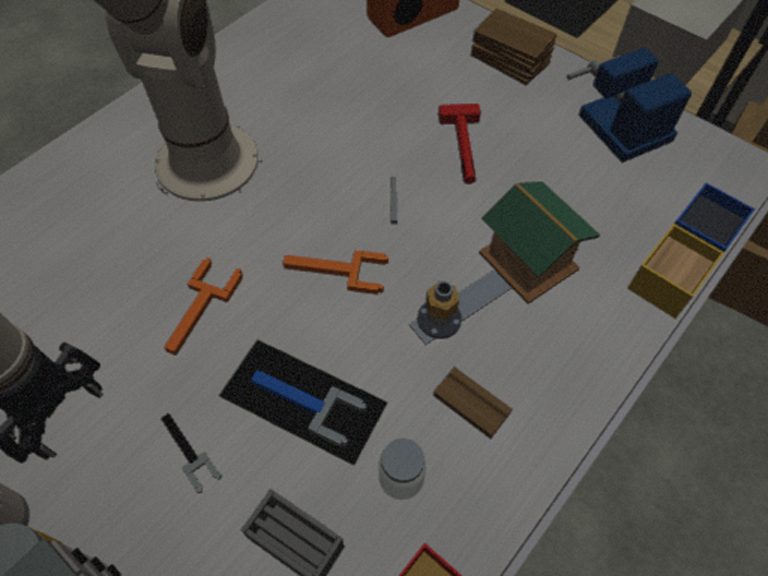

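View pics/top20.png

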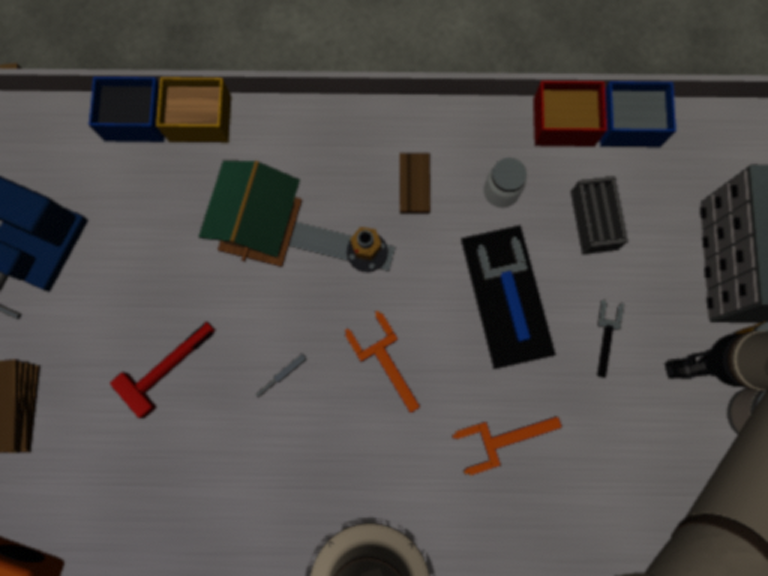

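```bash
python3 -c "
from nutfit import *
import pickle
S=[];T=[]
for i in range(6): S.append(arm.read_camera('scene'));T.append(arm.read_camera('top'))
def avg(ps): q=dict(ps[0]); q['image']=np.mean([p['image'].astype(float) for p in ps],0); return q
S=avg(S);T=avg(T);pickle.dump((S,T),open('PG.pkl','wb'))
G=lambda k,n:pickle.load(open(k+'.pkl','rb'))[n]
crops=[(282,178,320,225),(284,178,320,205),(283,180,322,206),(285,182,317,208),(281,176,322,220)]
for n,p in (('snug',avg([G('P1','scene'),G('P3','scene'),G('P2','scene')])),('now',S)):
    print(n,[round(float(fit(p,c,np.array([.608,.0162]))[0][2]),1) for c in crops],flush=True)
def red(p,cr):
    x0,y0,x1,y1=cr; im=p['image'][y0:y1,x0:x1].astype(float)
    r=np.clip(im[...,0]-1.45*im[...,1]-6,0,None)
    v,u=np.nonzero(r>0); w=r[v,u]
    return len(u),w.sum(), (u*w).sum()/w.sum()+x0,(v*w).sum()/w.sum()+y0
cr=(230,147,258,178)
R={}
for n,p in (('start',avg([G('P0','top')])),('snug',avg([G('P1','top'),G('P3','top')])),('P11',G('P11','top')),('P13',G('P13','top')),('now',T)):
    a=red(p,cr); X=onplane(p,a[2],a[3],.0915)[:2]; d=X-np.array([.6040,.0162]); print(n,a,np.round(X,4),'ang',np.degrees(np.arctan2(d[1],d[0])),np.hypot(*d))
im=np.clip(T['image'][140:185,222:267]*1.8,0,255).astype(np.uint8)[:,:,::-1]; cv2.imwrite('pics/tn.png',cv2.resize(im,None,fx=12,fy=12,interpolation=cv2.INTER_CUBIC))
q=avg([G('P1','top'),G('P3','top')]);im=np.clip(q['image'][140:185,222:267]*1.8,0,255).astype(np.uint8)[:,:,::-1]; cv2.imwrite('pics/ts.png',cv2.resize(im,None,fx=12,fy=12,interpolation=cv2.INTER_CUBIC))
"
```

```text
snug [3.2, 2.6, 2.9, 3.7, 3.6]
now [16.9, 20.9, 21.2, 21.7, 16.9]
start (4, np.float64(31.849999999999994), np.float64(246.6122448979592), np.float64(152.2276295133438)) [0.6274 0.0076] ang -20.299513774178596 0.02492905008346067
snug (12, np.float64(123.27500000000002), np.float64(244.0081119448388), np.float64(169.08902859460557)) [0.58   0.0136] ang -173.9163216656558 0.024097763927534786
P11 (13, np.float64(152.85000000000005), np.float64(237.95093228655546), np.float64(167.3493621197252)) [0.5847 0.0302] ang 144.1790977155557 0.02385194616424172
P13 (12, np.float64(143.50000000000006), np.float64(237.31393728222997), np.float64(166.87839721254355)) [0.5859 0.0319] ang 138.95378736219058 0.023934494477030402
now (12, np.float64(137.02499999999998), np.float64(237.30839871069756), np.float64(166.89588274645746)) [0.5859 0.0319] ang 139.00564988222465 0.023980515238830033
```

View pics/tn.png

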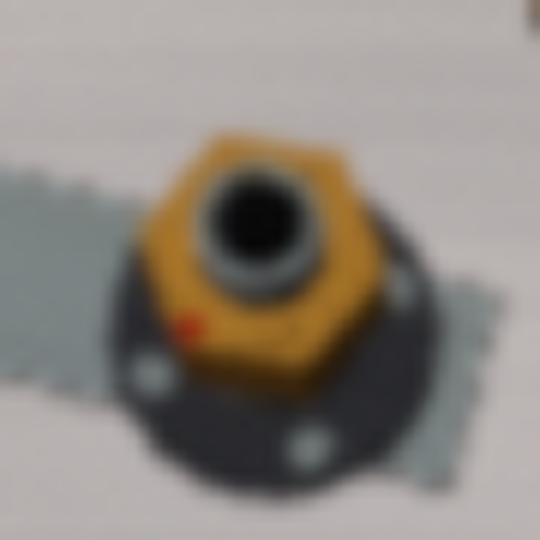

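View pics/ts.png

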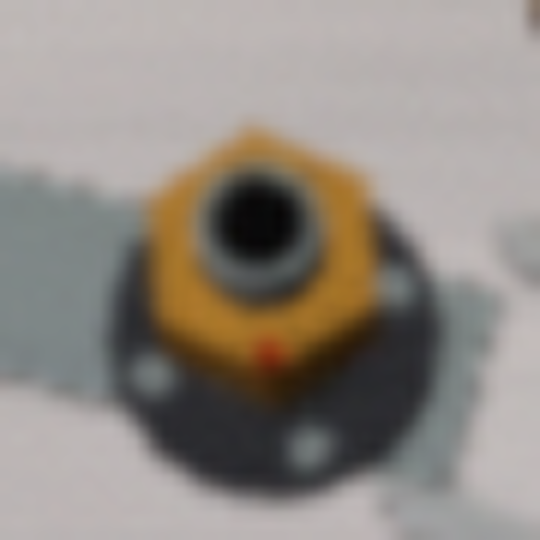

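```bash
python3 -c "
from h import *;st();print(arm.sign_off())"
```

```text
t 30.8 pos [ 0.3939 -0.5127  0.1896] xyaw -75.67 down [ 0.102  0.026 -0.995] F [-0.7 -1.2 -0.9] T [ 0.01  0.16 -0.03] gap 0.0853 q [ 1.07  0.49 -0.19  1.64 -0.01  0.98 -0.41]
the job is handed in; nothing more can be done
None
```

The nut is snug and pulled about an eighth of a turn further. The wrench is back on its mat, and I handed the job in at about 31 s. No verdict was reported.

**What I did**
- **By hand:** I ran the nut about 153° clockwise with the fingers, in a single grasp, until the torque jumped.
- **First pull:** I took the blue-handled wrench and pulled about 45° past snug. As I backed the wrench off it jammed on the nut and turned it back about 7°.
- **Correction:** I refitted the wrench, turned the nut clockwise to its stop again, and slid the wrench straight out with slight clockwise load. The nut did not turn back this time.
- **Grip slip:** The wrench also pitched about 6° in the grip between the two pulls. I tilted the tool to level it before refitting and laying it down.

**Last checks**
- **Turn past snug:** The checks disagree by a few degrees: about 44° from the arm's angle and torque, 47° from the red dot in the top view, and 40–46° from hexagon fits in the scene view. Hexagon fits in the top view gave about 33°, but they did not change when the nut visibly moved, so I ignored them.
- **Wrench:** It lies flat on the mat, within about 1.5 mm and 0.5° of where it lay before.
- **Everything else:** The other things look unmoved in both views, and the gripper is open and clear of everything.

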